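Check the hinges of the condiment tins

TASK

Open the lid of every condiment tin by its knob to check the hinge. Tins whose lid swings freely go into the serving rack for filling, each seated flat and square in a pocket with its lid swung right back; tins whose hinge is stiff and binds part-way go upright on the floor of the steel reject tray with the lid left hanging clearly ajar, so that the fault is seen.

Things in the scene. Friction and masses are not known exactly. Their poses are not given: they have to be found in the camera images.
- tin_a_mid (a point): steel condiment tin (all are outwardly alike), a box 70 mm long (x) x 46 mm wide (y) x 40 mm high without its lid, about 0.45 kg with it; this point is the centre of the box, 20 mm above its underside; its x points from the front (pull side) to the hinge, y along the hinge, z up. Loose; best grasped across the 46 mm width, low on the box. Not every tin is there each time (None = absent)
- tin_a_hinge (a point): point on that tin's hinge axis, half-way along the upper rear edge: 35 mm behind (+x of the tin) and 20.5 mm above the box's centre
- tin_a_pull (a point): centre of the black drum knob on that tin's lid (plate 70 x 45 x 3.5 mm, flush with the box): drum 14 mm across, 16 mm long along the tin's y, on a 7 mm stem, 22 mm above the lid; its top 73 mm above the tin's underside. 56 mm in front of and 25.5 mm above the hinge axis when shut, it swings with the lid. Pinched by its flat ends it pivots, so the fingers may keep pointing down
- tin_a_lid (a joint): that tin's lid angle in rad: 0 shut, 1.57 upright, 1.95 swung right back on its stop, where a good lid rests open by its own weight (balance point near upright). A good lid let go short of upright drops shut by itself. The lid of a tin with a stiff hinge drags (about 1 N at the front edge to turn it), stays at whatever angle it is left, and binds hard at 0.4 rad: pulling on from there only lifts the tin
- tin_b_mid (a point): steel condiment tin (all are outwardly alike), a box 70 mm long (x) x 46 mm wide (y) x 40 mm high without its lid, about 0.45 kg with it; this point is the centre of the box, 20 mm above its underside; its x points from the front (pull side) to the hinge, y along the hinge, z up. Loose; best grasped across the 46 mm width, low on the box. Not every tin is there each time (None = absent)
- tin_b_hinge (a point): point on that tin's hinge axis, half-way along the upper rear edge: 35 mm behind (+x of the tin) and 20.5 mm above the box's centre
- tin_b_pull (a point): centre of the black drum knob on that tin's lid (plate 70 x 45 x 3.5 mm, flush with the box): drum 14 mm across, 16 mm long along the tin's y, on a 7 mm stem, 22 mm above the lid; its top 73 mm above the tin's underside. 56 mm in front of and 25.5 mm above the hinge axis when shut, it swings with the lid. Pinched by its flat ends it pivots, so the fingers may keep pointing down
- tin_b_lid (a joint): that tin's lid angle in rad: 0 shut, 1.57 upright, 1.95 swung right back on its stop, where a good lid rests open by its own weight (balance point near upright). A good lid let go short of upright drops shut by itself. The lid of a tin with a stiff hinge drags (about 1 N at the front edge to turn it), stays at whatever angle it is left, and binds hard at 0.4 rad: pulling on from there only lifts the tin
- tin_c_mid (a point): steel condiment tin (all are outwardly alike), a box 70 mm long (x) x 46 mm wide (y) x 40 mm high without its lid, about 0.45 kg with it; this point is the centre of the box, 20 mm above its underside; its x points from the front (pull side) to the hinge, y along the hinge, z up. Loose; best grasped across the 46 mm width, low on the box. Not every tin is there each time (None = absent)
- tin_c_hinge (a point): point on that tin's hinge axis, half-way along the upper rear edge: 35 mm behind (+x of the tin) and 20.5 mm above the box's centre
- tin_c_pull (a point): centre of the black drum knob on that tin's lid (plate 70 x 45 x 3.5 mm, flush with the box): drum 14 mm across, 16 mm long along the tin's y, on a 7 mm stem, 22 mm above the lid; its top 73 mm above the tin's underside. 56 mm in front of and 25.5 mm above the hinge axis when shut, it swings with the lid. Pinched by its flat ends it pivots, so the fingers may keep pointing down
- tin_c_lid (a joint): that tin's lid angle in rad: 0 shut, 1.57 upright, 1.95 swung right back on its stop, where a good lid rests open by its own weight (balance point near upright). A good lid let go short of upright drops shut by itself. The lid of a tin with a stiff hinge drags (about 1 N at the front edge to turn it), stays at whatever angle it is left, and binds hard at 0.4 rad: pulling on from there only lifts the tin
- tin_d_mid (a point): steel condiment tin (all are outwardly alike), a box 70 mm long (x) x 46 mm wide (y) x 40 mm high without its lid, about 0.45 kg with it; this point is the centre of the box, 20 mm above its underside; its x points from the front (pull side) to the hinge, y along the hinge, z up. Loose; best grasped across the 46 mm width, low on the box. Not every tin is there each time (None = absent)
- tin_d_hinge (a point): point on that tin's hinge axis, half-way along the upper rear edge: 35 mm behind (+x of the tin) and 20.5 mm above the box's centre
- tin_d_pull (a point): centre of the black drum knob on that tin's lid (plate 70 x 45 x 3.5 mm, flush with the box): drum 14 mm across, 16 mm long along the tin's y, on a 7 mm stem, 22 mm above the lid; its top 73 mm above the tin's underside. 56 mm in front of and 25.5 mm above the hinge axis when shut, it swings with the lid. Pinched by its flat ends it pivots, so the fingers may keep pointing down
- tin_d_lid (a joint): that tin's lid angle in rad: 0 shut, 1.57 upright, 1.95 swung right back on its stop, where a good lid rests open by its own weight (balance point near upright). A good lid let go short of upright drops shut by itself. The lid of a tin with a stiff hinge drags (about 1 N at the front edge to turn it), stays at whatever angle it is left, and binds hard at 0.4 rad: pulling on from there only lifts the tin
- pocket0 (a point): centre of the floor, 4 mm above the worktop, of a pocket in the fixed grey serving rack (block 100 x 222 x 14 mm, three pockets in a row 76 mm apart along its y). Pocket 74 mm (x) x 50 mm (y) x 10 mm deep, 2 mm play all round a tin, bevelled mouth; x is the way a tin's length lies
- pocket1 (a point): centre of the floor, 4 mm above the worktop, of a pocket in the fixed grey serving rack (block 100 x 222 x 14 mm, three pockets in a row 76 mm apart along its y). Pocket 74 mm (x) x 50 mm (y) x 10 mm deep, 2 mm play all round a tin, bevelled mouth; x is the way a tin's length lies
- pocket2 (a point): centre of the floor, 4 mm above the worktop, of a pocket in the fixed grey serving rack (block 100 x 222 x 14 mm, three pockets in a row 76 mm apart along its y). Pocket 74 mm (x) x 50 mm (y) x 10 mm deep, 2 mm play all round a tin, bevelled mouth; x is the way a tin's length lies
- reject_mid (a point): centre of the floor, 4 mm above the worktop, of the fixed shallow steel reject tray, outside 100 mm (x) x 200 mm (y) x 16 mm high, walls 4 mm thick, plain flat floor
Not all that is in view belongs to the job. What is shaped like the part that bears tin_d_mid but green is not meant.

How it is judged:
By the outcome, as a careful person would: the job done as asked, in the order asked, and still so for the second after the job is handed in, with the robot touching nothing.
Of tin_a, tin_b, tin_c, tin_d only 3 to 4 are there at a start; the rules pass over those that are not, and their reading is None.
At some moment in a run one of tin_a, tin_b, tin_c, tin_d may be knocked a few centimetres aside while the robot is not near it.
Once in a run the grip may slacken for a moment while it holds something.
It also fails if it takes over 210 s, if anything falls off the work surface, if the arm or the gripper's body presses on something with over 40 N, if the wrist force passes 120 N, or if a joint passes its speed limit or range.

ROBOT

A 7-joint arm with a two-finger parallel gripper is mounted at the origin on the work surface; the furniture and walls round the work are solid. World frame = base frame: x ahead of the robot, y to its left, z up, the work surface at z = 0. Lengths are in m, angles in rad, forces in N, time in s.
With the tool pointing down it reaches from about 0.35 to 0.9 m from the base axis. Payload 8.1 kg.
Tool frame: the origin (TCP) lies midway between the tips of the shut fingers; the grasp point (between the pads) lies arm.grasp_offset behind it (arm.grasp_offset is the distance from the TCP to the grasp point, in m); z points along the fingers, y is the line along which they close (so a half turn about z gives the same grasp; the last joint's range is limited). The gripper opens to 92 mm and grips with 3 to 60 N. Pads are 19 mm wide; open, the fingers measure 130 mm over their backs; the gripper's body (75 mm by 190 mm) begins 47 mm behind the grasp point.
Start: joints at [1.136, 0.434, 0.025, 1.573, -0.012, 1.134, -0.075], TCP at [0.204, -0.591, 0.227] pointing down, gripper open.
Joint ranges: [-2.62, 2.62], [-0.44, 2.09], [-1.27, 1.32], [0.08, 2.57], [-1.32, 4.46], [0.12, 2], [-2.74, 2.74]. Speed limits (rad/s): [2.22, 2.22, 3.01, 3.01, 3.14, 3.14, 3.14].

INTERFACE

Orientations are given as a rotation vector (axis times angle).
In Python, from cell import observe, imaging, arm gives the robot as it stands.
- The arm moves only by the tool apply_moves, never from a script. Its argument "commands" is a list of rows, each a list of 5 numbers: the opening in per cent of the stroke, from 0 (shut) to 100 (fully open), then the shift along the world's x, y, z in units of 0.06 m (1.0 is 0.06 m), then the turn about the world's z in units of 0.5 rad (1.0 is 0.5 rad). A call has 1 to 12 rows; each row shifts and turns the commanded pose from where the row before left it; what a row does not reach is not made up. A row lasts 1/8 s, in which the tool goes at most 62.5 mm and 10.7 degrees, less where a joint would pass 70% of its speed; a pose out of reach is approached as far as the arm can. A call with a number of a shift or a turn outside -1 to 1 is refused whole. A call with a gripper value outside its range is refused whole. The fingers move at their own pace and stop on an object; "newtons" is the grip in N (left out, the last holds). Time passes only in rows, so rows that do not move let the fingers close. It gives the time, the measured TCP pose, the force, the opening and the grip force at its end, in the units of the state.
- observe(): the state, without advancing time (a new reading comes with each control period).
- imaging.get_image(name): name is "scene" or "side" or "wrist"; returns (picture, depth): 400x640x3 uint8, red, green, blue; 400x640 float32, m along the optical axis (not along the pixel's ray), 0 where there is no reading.
- imaging.camera_params(name): a dict with "camera_matrix" (3x3 intrinsics, pixels), "dist" ([k1, k2, p1, p2, k3] as OpenCV has them; the pictures are not rectified), "origin" and "rotation" of the camera in the world; the wrist camera has in their place "tool_from_camera" (4x4, takes a point from camera to tool coordinates, whose origin is the TCP and whose axes are the flange's). Camera axes: x right, y up, looking along -z (the intrinsics and any distortion apply to the point x, -y, -z); pixel columns grow to the right and rows downward; lengths in m; the calibration is good to about 2 mm. A picture is of the moment at which its call begins: read the wrist's pose just before it. camera_params takes no time and is no camera call.
- arm.sign_off(): hands the job in; it is judged then, once.
The state is a dict: "clock": time; "joints": joint angles; "dq": joint speeds; "joint_efforts": joint torques, N m; "position": TCP position; "ee_rot": TCP orientation; "force": force on the tool from outside, world axes, zero at the start; "ft_torque": the same for the moment, N m; "width": opening from 0.0 (shut) to 1.0 (fully open); "gripper_force": force on a finger pad.
Only numpy, scipy, OpenCV 4.12 (cv2) and the standard library are available. Lean on these libraries where they do the work, as an engineer would, in place of code of your own. Each camera call takes 0.05 s, during which the arm holds its last target. There are 200 camera calls.

## Working session

There is one attempt and no reset: what is moved stays moved. The work goes in short steps, Python scripts to look and compute and a tool call to move; the robot and the scene stay as the last step left them, time stands still between calls to the robot, and variables do not carry over. Pictures are saved under pics/ and viewed, at most 14 in all, crops included, and the job is handed in when it is done.

Besides the shell and the picture viewer there is one more tool, called after ">>>" by a JSON object that holds its "name" and its "arguments", one argument or row to a line. apply_moves: Moves the arm, as the interface text tells. Its arguments: {"type":"object","properties":{"commands":{"type":"array"},"newtons":{"type":"number"}},"required":["commands"]}

```bash
mkdir -p pics; ls; cat > h.py <<'E'
import numpy as np, cv2
from cell import observe, imaging, arm
from scipy.spatial.transform import Rotation as R
def cam(name, st=None):
    p=imaging.camera_params(name); K=np.array(p['camera_matrix']); d=np.array(p['dist'])
    if 'origin' in p: o=np.array(p['origin']); r=np.array(p['rotation'])
    else:
        T=np.array(p['tool_from_camera']); st=st or observe(); Rt=R.from_rotvec(st['ee_rot']).as_matrix()
        o=np.array(st['position'])+Rt@T[:3,3]; r=Rt@T[:3,:3]
    return K,d,o,r
def snap(name,fn=None):
    st=observe(); im,dp=imaging.get_image(name); c=cam(name,st)
    np.savez(f'{name}.npz',im=im,dp=dp,K=c[0],d=c[1],o=c[2],r=c[3])
    if fn: cv2.imwrite('pics/'+fn,im[:,:,::-1])
    return im,dp,c
def load(name):
    z=np.load(f'{name}.npz'); return z['im'],z['dp'],(z['K'],z['d'],z['o'],z['r'])
def rays(uv,c):
    K,d,o,r=c
    q=cv2.undistortPoints(np.array(uv,float).reshape(-1,1,2),K,d).reshape(-1,2)
    return np.c_[q[:,0],-q[:,1],-np.ones(len(q))]
def pts(uv,dep,c): # depth along axis
    return c[2]+(rays(uv,c)*np.array(dep)[:,None])@c[3].T
def atz(uv,z,c):
    w=rays(uv,c)@c[3].T; return c[2]+w*((z-c[2][2])/w[:,2])[:,None]
def cloud(im,dp,c):
    v,u=np.nonzero(dp>0); return pts(np.c_[u,v],dp[v,u],c),im[v,u],u,v
E
python3 - <<'E'
from h import *
print(observe(), arm.grasp_offset)
for n in('scene','side'):
    im,dp,c=snap(n,n+'0.png'); print(n,c[2],c[3].round(2).tolist(),c[0].tolist(),(dp>0).mean())
E
```

```text
pics
{'clock': 0.0, 'joints': array([ 1.13637346,  0.43520752,  0.02496465,  1.57411286, -0.01158806,
        1.13402293, -0.07510319]), 'dq': array([ 0.00027669, -0.00039729,  0.0001381 ,  0.00028974, -0.00045459,
       -0.00216929, -0.00035656]), 'joint_efforts': array([-3.92170041e-04, -6.67853093e+01,  9.84536223e-01, -3.14459431e+01,
       -6.05199533e-02,  4.28507896e-02,  1.35092664e-04]), 'position': array([ 0.20337684, -0.59042412,  0.2259484 ]), 'ee_rot': array([-3.09693843e+00, -5.18488152e-01,  6.50250227e-04]), 'force': array([-0.73621698, -0.71878455, -0.1291565 ]), 'ft_torque': array([-0.00714829, -0.00530012,  0.02146623]), 'gripper_force': 0.0, 'width': 1.0009550888031402} 0.0188
scene [-0.50252614  0.59012418  1.23702537] [0.43, -0.8, -2.01] [[491.6477170254915, 0.0, 320.08730403538095], [0.0, 491.6477170254915, 197.13635308871523], [0.0, 0.0, 1.0]] 0.9772578125
side [-0.26374373  0.98205173  0.59832203] [0.47, -1.42, -2.2] [[369.01772706366876, 0.0, 317.8919956498009], [0.0, 369.01772706366876, 197.54158175828854], [0.0, 0.0, 1.0]] 0.90342578125
```

```bash
sed -i "s/r=np.array(p\['rotation'\])/r=np.array(p['rotation']); r=R.from_rotvec(r).as_matrix() if r.shape==(3,) else r/" h.py
python3 - <<'E'
from h import *
for n in('scene','side'):
    im,dp,c=snap(n); P,col,u,v=cloud(im,dp,c)
    i=np.argmin((u-320)**2+(v-200)**2); print(P[i])
    m=(P[:,2]>0.0)&(P[:,2]<.3)&(abs(P[:,0]-.4)<.7); print(np.percentile(P[:,2],[5,25,50,75]))
E
```

```text
[ 0.45492177 -0.03089581  0.0037521 ]
[-0.80589101 -0.78131761 -0.00310119  0.0091598 ]
[ 0.48840931 -0.10923205  0.00418207]
[-0.80034415 -0.2347325   0.00186111  0.18228248]
```

View pics/scene0.png

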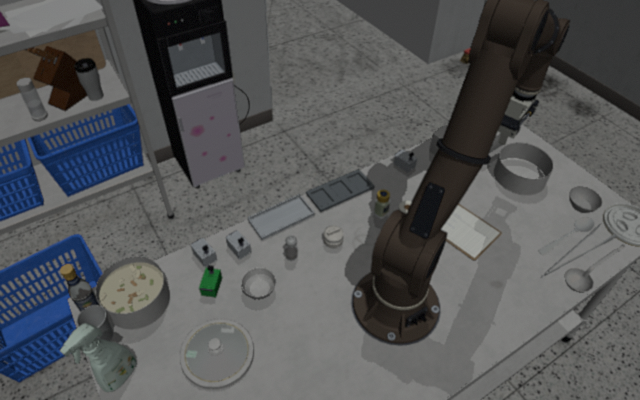

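View pics/side0.png

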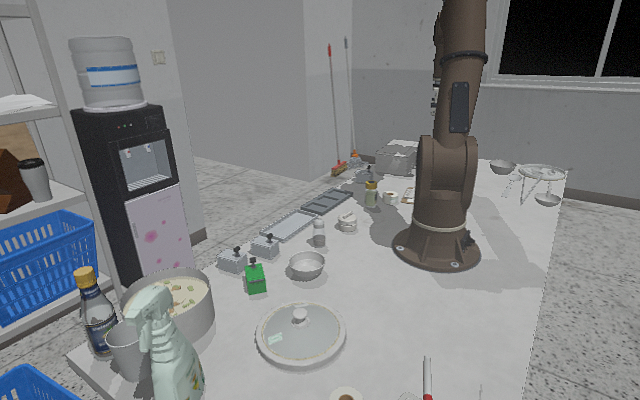

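```bash
python3 - <<'E'
from h import *
im,dp,c=load('scene')
cr=im[140:310,180:440]; cr=cv2.resize(cr,None,fx=3,fy=3,interpolation=cv2.INTER_CUBIC); cr=np.clip(cr.astype(float)*1.7,0,255).astype(np.uint8)
cv2.imwrite('pics/crop0.png',cr[:,:,::-1])
for n in('scene','side'):
    im,dp,c=load(n)
    P,col,u,v=cloud(im,dp,c)
    m=(P[:,2]>.03)&(P[:,2]<.085)&(P[:,0]>.2)&(P[:,0]<.95)&(abs(P[:,1])<.75)
    img=np.zeros(dp.shape,np.uint8); img[v[m],u[m]]=1
    k,l,s,ct=cv2.connectedComponentsWithStats(img)
    print(n)
    for i in range(1,k):
        if s[i,4]>25:
            q=P[(l[v,u]==i)]; cc=im[l==i].mean(0)
            print(ct[i].round(),s[i,4],q.mean(0).round(3),q.max(0).round(3),q.min(0).round(3),cc.round())
E
```

```text
scene
[434. 143.] 80 [ 0.439 -0.519  0.056] [ 0.461 -0.514  0.085] [ 0.418 -0.527  0.03 ] [51. 51. 50.]
[496. 141.] 44 [ 0.327 -0.731  0.053] [ 0.332 -0.692  0.084] [ 0.309 -0.75   0.03 ] [74. 74. 73.]
[503. 157.] 199 [ 0.248 -0.683  0.057] [ 0.276 -0.623  0.085] [ 0.2  -0.75  0.03] [67. 67. 66.]
[405. 157.] 240 [ 0.44  -0.385  0.045] [ 0.49  -0.357  0.077] [ 0.406 -0.421  0.03 ] [63. 65. 66.]
[382. 205.] 165 [ 0.289 -0.162  0.058] [ 0.314 -0.15   0.085] [ 0.273 -0.188  0.031] [55. 56. 46.]
[402. 207.] 36 [ 0.265 -0.233  0.033] [ 0.285 -0.219  0.038] [ 0.235 -0.252  0.03 ] [90. 90. 85.]
[334. 234.] 278 [0.28  0.03  0.043] [0.317 0.057 0.061] [ 0.25  -0.003  0.03 ] [122. 121. 117.]
[238. 242.] 320 [0.408 0.297 0.045] [0.454 0.321 0.073] [0.375 0.269 0.03 ] [ 96.  99. 101.]
[202. 249.] 349 [0.438 0.401 0.046] [0.485 0.427 0.078] [0.405 0.372 0.03 ] [ 95.  98. 101.]
[291. 248.] 181 [0.293 0.174 0.058] [0.313 0.192 0.085] [0.282 0.151 0.03 ] [77. 77. 76.]
[130. 292.] 3782 [0.392 0.636 0.063] [0.495 0.75  0.085] [0.3   0.537 0.03 ] [107. 106.  95.]
[209. 279.] 410 [0.327 0.426 0.046] [0.3
[... 1136 characters left out ...]
.037] [0.3   0.361 0.045] [0.2  0.26 0.03] [147. 148. 147.]
[254. 273.] 411 [0.327 0.432 0.046] [0.372 0.467 0.075] [0.29 0.39 0.03] [ 71. 131.  86.]
[172. 289.] 2024 [0.423 0.6   0.068] [0.494 0.724 0.085] [0.336 0.536 0.06 ] [161. 160. 148.]
[195. 316.] 800 [0.311 0.626 0.059] [0.343 0.673 0.085] [0.304 0.556 0.03 ] [133. 133. 132.]
[114. 322.] 46 [0.415 0.74  0.079] [0.432 0.75  0.084] [0.409 0.726 0.069] [59. 66. 70.]
[129. 335.] 241 [0.369 0.737 0.068] [0.375 0.75  0.085] [0.36  0.725 0.049] [142. 145. 145.]
[146. 357.] 103 [0.31  0.743 0.047] [0.316 0.75  0.067] [0.306 0.731 0.03 ] [92. 94. 95.]
[199. 363.] 48 [0.206 0.702 0.057] [0.213 0.709 0.081] [0.2   0.695 0.032] [108. 115. 104.]
```

View pics/crop0.png

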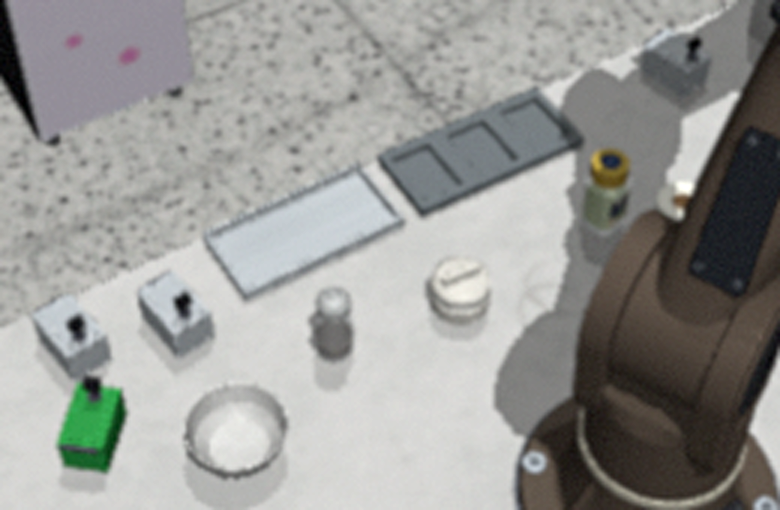

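```bash
cat >> h.py <<'E'
def tins(P,near,rad=.07):
    # top plate points -> rect; knob points -> knob xy
    d=np.hypot(P[:,0]-near[0],P[:,1]-near[1])<rad
    t=P[d&(P[:,2]>.036)&(P[:,2]<.047)]; k=P[d&(P[:,2]>.060)&(P[:,2]<.08)]
    (cx,cy),(w,h),a=cv2.minAreaRect((t[:,:2]*1000).astype(np.float32))
    return (round(cx),round(cy)),(round(w),round(h)),round(a,1),(k.mean(0)*1000).round(0),len(t),len(k),t[:,2].mean().round(4)
E
python3 - <<'E'
from h import *
for n in('scene','side'):
    im,dp,c=load(n); P,col,u,v=cloud(im,dp,c)
    for q in [(.408,.3),(.438,.403),(.44,-.387),(.327,.43)]: print(n,q,*tins(P,q))
# rack & tray: points between z .008-.02
    for lo,hi,y0,y1,nm in((.009,.02,-.3,.02,'rack'),(.009,.02,.02,.3,'tray')):
        m=(P[:,2]>lo)&(P[:,2]<hi)&(P[:,0]>.35)&(P[:,0]<.65)&(P[:,1]>y0)&(P[:,1]<y1)
        t=P[m]; print(nm,len(t),cv2.minAreaRect((t[:,:2]*1000).astype(np.float32)),t[:,2].mean())
E
```

```text
scene (0.408, 0.3) (414, 296) (76, 46) 6.9 [389. 294.  69.] 223 26 0.0431
scene (0.438, 0.403) (431, 399) (109, 51) 4.3 [421. 396.  70.] 235 31 0.0433
scene (0.44, -0.387) (447, -387) (78, 51) 13.7 [ 423. -392.   69.] 159 21 0.0428
scene (0.327, 0.43) (330, 427) (47, 76) 50.0 [346. 413.  71.] 278 32 0.0433
rack 719 ((453.1119079589844, -129.0899658203125), (299.8509216308594, 130.2859344482422), 81.30740356445312) 0.013452419962201067
tray 331 ((453.14166259765625, 161.02862548828125), (123.11775207519531, 290.0819396972656), 6.2553324699401855) 0.013418064839428248
side (0.408, 0.3) (417, 298) (76, 46) 6.6 [393. 295.  69.] 201 30 0.0437
side (0.438, 0.403) (427, 399) (111, 53) 2.4 [421. 399.  70.] 259 33 0.0438
side (0.44, -0.387) (446, -387) (72, 53) 10.5 [ 424. -390.   70.] 81 11 0.0433
side (0.327, 0.43) (331, 428) (45, 77) 50.2 [346. 415.  70.] 269 36 0.0446
rack 456 ((458.2372741699219, -104.88248443603516), (247.560791015625, 105.61646270751953), 89.45613861083984) 0.013859106664786038
tray 337 ((454.6688537597656, 162.16397094726562), (119.2802734375, 288.50152587890625), 6.469711780548096) 0.013844638115619924
```

```bash
python3 - <<'E'
from h import *
p=imaging.camera_params('wrist'); print(np.array(p['tool_from_camera']).round(3).tolist(),p['camera_matrix'],p['dist'])
im,dp,c=load('side'); P,col,u,v=cloud(im,dp,c)
m=(abs(u-395)<22)&(v>140)&(v<180)&(P[:,1]>-.75); print(P[m].max(0),P[m].min(0))
im,dp,c=load('scene')
# tray/rack corners from crop (x/3+180,y/3+140)
q=np.array([[360,168],[404,222],[246,297],[206,237],[537,88],[583,140],[424,213],[380,157]])/3+[180,140]
print(atz(q,.015,c).round(3))
E
```

```text
[[0.0, 0.952, 0.305, 0.082], [1.0, -0.0, -0.001, 0.001], [-0.001, 0.305, -0.952, -0.159], [0.0, 0.0, 0.0, 1.0]] [[281.17195794   0.         318.98286652]
 [  0.         281.17195794 203.10641971]
 [  0.           0.           1.        ]] [-0.04071831  0.          0.          0.          0.        ]
[0.5138804  0.01942953 0.25567437] [ 0.06790485 -0.74929589 -0.00308221]
[[ 0.498  0.023  0.015]
 [ 0.402  0.023  0.015]
 [ 0.4    0.22   0.015]
 [ 0.496  0.219  0.015]
 [ 0.5   -0.225  0.015]
 [ 0.401 -0.22   0.015]
 [ 0.402 -0.003  0.015]
 [ 0.5   -0.005  0.015]]
```

```bash
python3 - <<'E'
from h import *
im,dp,c=snap('wrist','w0.png'); P,col,u,v=cloud(im,dp,c); print(P[::20000].round(3))
E
```

```text
[[ 0.287 -0.195  0.051]
 [ 0.345 -0.451  0.001]
 [ 0.379 -0.701  0.098]
 [ 0.209 -0.269  0.002]
 [ 0.268 -0.572 -0.   ]
 [ 0.34  -0.898  0.001]
 [ 0.116 -0.39   0.005]
 [ 0.187 -0.739  0.003]
 [-0.078 -0.15   0.001]
 [ 0.225 -0.559  0.307]
 [ 0.244 -0.632  0.315]
 [ 0.209 -0.53   0.329]
 [ 0.229 -0.588  0.337]]
```

View pics/w0.png

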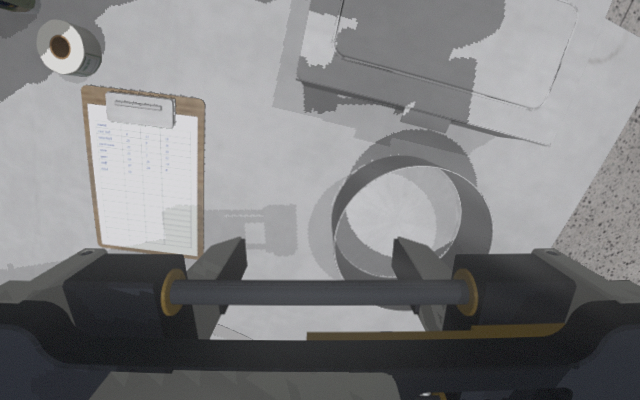

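>>> {"name": "apply_moves", "arguments": {
  "commands": [
    [100, 0.45, 0.415, -0.05, -0.03],
    [100, 0.45, 0.415, -0.05, -0.03],
    [100, 0.45, 0.415, -0.05, -0.03],
    [100, 0.45, 0.415, -0.05, -0.03],
    [100, 0.45, 0.415, -0.05, -0.03],
    [100, 0.45, 0.415, -0.05, -0.03],
    [100, 0.45, 0.415, -0.05, -0.03],
    [100, 0.45, 0.415, -0.05, -0.03],
    [70, 0, 0, 0, 0],
    [70, 0, 0, 0, 0]
  ],
  "newtons": 15
}}

```text
clock: 1.5
position: [0.419, -0.3922, 0.2027]
ee_rot: [3.124, 0.332, -0.001]
force: [-0.3, 0.8, 0.5]
width: 0.83
gripper_force: 0.0
```

```bash
cat >> h.py <<'E'
def yaw(st): 
    x=R.from_rotvec(st['ee_rot']).as_matrix()[:,0]; return np.arctan2(x[1],x[0])
def look(near,view=None,rad=.055,name='wrist'):
    st=observe(); im,dp,c=snap(name,view); P,col,u,v=cloud(im,dp,c)
    print('t',round(st['clock'],2),'tcp',st['position'].round(4),'yaw',round(np.degrees(yaw(st)),1),'F',st['force'].round(1),'w',round(st['width'],3))
    print(tins(P,near,rad))
    return P,col,u,v
E
python3 - <<'E'
from h import *
look((.45,-.387),'w1.png')
E
```

```text
t 1.5 tcp [ 0.419  -0.3922  0.2027] yaw 12.1 F [-0.3  0.8  0.5] w 0.83
((448, -392), (73, 46), 12.0, array([ 426., -396.,   72.]), 2273, 193, np.float64(0.0451))
```

View pics/w1.png

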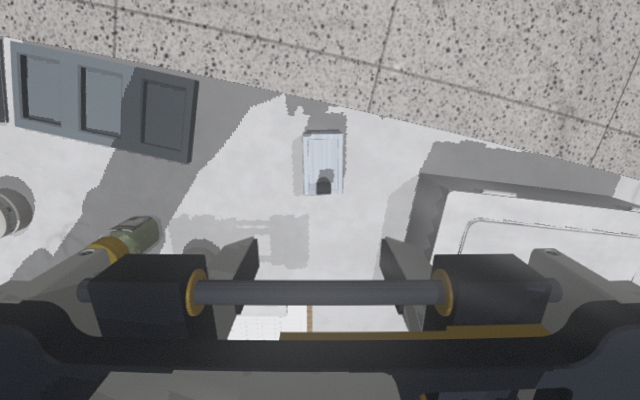

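```bash
python3 - <<'E'
from h import *
im,dp,c=load('wrist'); P,col,u,v=cloud(im,dp,c)
m=(v<230)&(P[:,1]<-.43)&(P[:,2]>.02)&(P[:,1]>-.6)&(P[:,0]<.6)
q=P[m]; print(len(q),q.max(0),q.min(0)); 
for y in np.arange(-.6,-.43,.02):
    s=q[abs(q[:,1]-y)<.01]; print(y.round(2),s.max(0).round(3) if len(s) else None, s.min(0).round(3) if len(s) else None)
# rack top
m=(v<230)&(P[:,2]>.0105)&(P[:,2]<.02)&(P[:,1]>-.3)&(P[:,0]>.38)&(P[:,0]<.53)&(P[:,1]<.02)
t=P[m]; print(len(t),cv2.minAreaRect((t[:,:2]*1000).astype(np.float32)),t[:,2].mean())
E
```

```text
4868 [ 0.46817822 -0.51708463  0.09830967] [ 0.38361908 -0.59999009  0.02000837]
-0.6 [ 0.464 -0.59   0.097] [ 0.43  -0.6    0.022]
-0.58 [ 0.468 -0.57   0.098] [ 0.425 -0.59   0.021]
-0.56 [ 0.466 -0.55   0.098] [ 0.421 -0.57   0.02 ]
-0.54 [ 0.459 -0.53   0.097] [ 0.416 -0.55   0.021]
-0.52 [ 0.458 -0.517  0.096] [ 0.384 -0.53   0.02 ]
-0.5 None None
-0.48 None None
-0.46 None None
-0.44 None None
8119 ((458.4671936035156, -104.80747985839844), (246.10264587402344, 101.34517669677734), 89.26515197753906) 0.014166427004488169
```

>>> {"name": "apply_moves", "arguments": {
  "commands": [
    [70, 0.14, -0.06, -0.5, 0],
    [60, 0, 0, -0.6, 0],
    [50, 0, 0, -0.6, 0],
    [50, 0, 0, -0.5, 0],
    [50, 0, 0, -0.31, 0],
    [50, 0, 0, 0, 0],
    [10, 0, 0, 0, 0],
    [10, 0, 0, 0, 0],
    [10, 0, 0, 0, 0],
    [10, 0, 0, 0, 0],
    [10, 0, 0, 0, 0]
  ],
  "newtons": 12
}}

```text
clock: 2.92
position: [0.4281, -0.3951, 0.0525]
ee_rot: [3.124, 0.332, 0.0]
force: [-1.8, 2.3, 4.8]
width: 0.17
gripper_force: 12.0
```

```bash
python3 - <<'E'
import numpy as np
# arc table: knob displacement along tin x and z, units .06m
a0=np.arctan2(25.5,56);r=np.hypot(56,25.5)
p=None
for y in [12,7]:
  print(y)
  prev=(0,0)
  for th in [0,.15,.3,.45,.6,.8,1,1.2,1.4,1.6,1.75,1.87]:
    dx=(56-r*np.cos(a0+th));dz=r*np.sin(a0+th)-25.5
    d=(dx-prev[0])/60; print(th, round(dx,1),round(dz,1),'step', (d*np.cos(np.radians(y))).round(3),(d*np.sin(np.radians(y))).round(3),((dz-prev[1])/60).round(3)); prev=(dx,dz)
E
```

```text
12
0 0.0 0.0 step 0.0 0.0 0.0
0.15 4.4 8.1 step 0.072 0.015 0.135
0.3 10.0 15.4 step 0.091 0.019 0.122
0.45 16.7 21.8 step 0.108 0.023 0.107
0.6 24.2 27.2 step 0.122 0.026 0.089
0.8 35.3 32.4 step 0.181 0.038 0.088
1 47.2 35.4 step 0.194 0.041 0.049
1.2 59.5 35.9 step 0.2 0.043 0.009
1.4 71.6 34.0 step 0.198 0.042 -0.032
1.6 83.1 29.7 step 0.188 0.04 -0.071
1.75 91.1 25.1 step 0.13 0.028 -0.078
1.87 96.9 20.5 step 0.095 0.02 -0.076
7
0 0.0 0.0 step 0.0 0.0 0.0
0.15 4.4 8.1 step 0.073 0.009 0.135
0.3 10.0 15.4 step 0.093 0.011 0.122
0.45 16.7 21.8 step 0.11 0.013 0.107
0.6 24.2 27.2 step 0.124 0.015 0.089
0.8 35.3 32.4 step 0.184 0.023 0.088
1 47.2 35.4 step 0.197 0.024 0.049
1.2 59.5 35.9 step 0.203 0.025 0.009
1.4 71.6 34.0 step 0.201 0.025 -0.032
1.6 83.1 29.7 step 0.19 0.023 -0.071
1.75 91.1 25.1 step 0.131 0.016 -0.078
1.87 96.9 20.5 step 0.096 0.012 -0.076
```

>>> {"name": "apply_moves", "arguments": {
  "commands": [
    [10, 0, 0, 0, 0],
    [10, 0.036, 0.008, 0.068, 0],
    [10, 0.036, 0.008, 0.068, 0],
    [10, 0.045, 0.01, 0.061, 0],
    [10, 0.045, 0.01, 0.061, 0],
    [10, 0, 0, 0, 0],
    [10, 0, 0, 0, 0]
  ]
}}

```text
clock: 3.8
position: [0.4375, -0.3932, 0.0676]
ee_rot: [-3.124, -0.332, 0.0]
force: [-1.8, 0.8, 1.0]
width: 0.175
gripper_force: 12.0
```

>>> {"name": "apply_moves", "arguments": {
  "commands": [
    [10, 0.054, 0.011, 0.053, 0],
    [10, 0.054, 0.011, 0.053, 0],
    [10, 0.03, 0.006, 0.025, 0],
    [10, 0, 0, 0, 0],
    [10, 0, 0, 0, 0]
  ]
}}

```text
clock: 4.42
position: [0.4458, -0.3915, 0.0754]
ee_rot: [-3.124, -0.332, 0.0]
force: [-2.7, 0.4, 1.5]
width: 0.173
gripper_force: 12.0
```

```bash
python3 - <<'E'
from h import *
P,col,u,v=look((.45,-.387))
E
```

```text
t 4.42 tcp [ 0.4458 -0.3915  0.0754] yaw 12.1 F [-2.7  0.4  1.5] w 0.173
((480, -384), (11, 45), 9.3, array([ 448., -392.,   64.]), 723, 1102, np.float64(0.0446))
```

```bash
cat >> h.py <<'E'
def lid(P,mid,yw,half=.016):
    # profile of points in tin frame: x along tin, z ; prints median z per x bin
    c,s=np.cos(yw),np.sin(yw); d=P[:,:2]-np.array(mid); X=d@[c,s]; Y=d@[-s,c]
    for x in np.arange(-.05,.085,.01):
        m=(abs(X-x)<.005)&(abs(Y)<.023)&(abs(Y)>half)&(P[:,2]<.115)
        if m.sum()>5: print(round(x*1000),np.percentile(P[m,2]*1000,[10,50,90]).round(0),m.sum())
E
python3 - <<'E'
from h import *
im,dp,c=load('wrist');P,col,u,v=cloud(im,dp,c)
lid(P,(.4485,-.392),np.radians(12.05))
E
```

```text
0 [59. 61. 62.] 194
10 [55. 61. 96.] 584
20 [49. 52. 54.] 300
30 [ 1. 44. 48.] 439
40 [-0.  1.  2.] 212
50 [-0.  1.  1.] 217
60 [-5.  1.  2.] 224
70 [-797.    0.    1.] 102
80 [-801. -799. -797.] 12
```

>>> {"name": "apply_moves", "arguments": {
  "commands": [
    [10, 0.046, 0.01, 0.037, 0],
    [10, 0.046, 0.01, 0.034, 0],
    [10, 0.09, 0.019, 0.05, 0],
    [10, 0.09, 0.019, 0.038, 0],
    [10, 0, 0, 0, 0],
    [10, 0, 0, 0, 0]
  ]
}}

```text
clock: 5.22
position: [0.4622, -0.388, 0.085]
ee_rot: [3.124, 0.332, -0.0]
force: [-0.9, 1.1, 2.4]
width: 0.174
gripper_force: 12.0
```

```bash
python3 - <<'E'
from h import *
P,col,u,v=look((.45,-.387))
lid(P,(.4485,-.392),np.radians(12.05))
E
```

```text
t 5.22 tcp [ 0.4622 -0.388   0.085 ] yaw 12.1 F [-0.9  1.1  2.4] w 0.174
((481, -384), (6, 45), 11.8, array([ 462., -389.,   66.]), 451, 1144, np.float64(0.0444))
10 [63. 65. 67.] 87
20 [ 55.  64. 106.] 619
30 [ 0. 45. 52.] 519
40 [-0.  1.  2.] 202
50 [-0.  1.  2.] 188
60 [-24.   0.   1.] 215
70 [-797.   -1.    1.] 106
80 [-802. -800. -798.] 12
```

>>> {"name": "apply_moves", "arguments": {
  "commands": [
    [10, 0.097, 0.02, 0.03, 0],
    [10, 0.097, 0.02, 0.019, 0],
    [10, 0.1, 0.021, 0.01, 0],
    [10, 0.1, 0.021, -0.001, 0],
    [10, 0.1, 0.021, -0.011, 0],
    [10, 0.098, 0.021, -0.021, 0],
    [10, 0.095, 0.02, -0.031, 0],
    [10, 0.093, 0.02, -0.04, 0],
    [10, 0.065, 0.014, -0.037, 0],
    [10, 0.065, 0.014, -0.041, 0],
    [10, 0.095, 0.02, -0.076, 0],
    [10, 0, 0, 0, 0]
  ]
}}

```text
clock: 6.78
position: [0.5235, -0.3751, 0.0727]
ee_rot: [3.124, 0.333, 0.001]
force: [2.4, 2.8, 4.7]
width: 0.175
gripper_force: 12.0
```

>>> {"name": "apply_moves", "arguments": {
  "commands": [
    [45, 0, 0, 0, 0],
    [45, 0, 0, 0, 0],
    [45, 0, 0, 0, 0],
    [45, 0, 0, 0.4, 0],
    [45, 0, 0, 0.5, 0],
    [60, -0.3, -0.07, 0.6, 0],
    [70, -0.6, -0.13, 0.4, 0],
    [70, -0.6, -0.13, 0, 0],
    [70, -0.3, -0.07, 0, 0],
    [70, 0, 0, 0, 0]
  ]
}}

```text
clock: 8.02
position: [0.4135, -0.3998, 0.187]
ee_rot: [-3.124, -0.329, 0.001]
force: [1.4, 0.0, 0.0]
width: 0.7
gripper_force: 0.0
```

```bash
python3 - <<'E'
from h import *
P,col,u,v=look((.45,-.387),'w2.png')
lid(P,(.4485,-.392),np.radians(12.05),0)
E
```

```text
t 8.03 tcp [ 0.4135 -0.3998  0.187 ] yaw 12.0 F [1.4 0.  0. ] w 0.7
((447, -391), (73, 46), 11.4, array([ 492., -383.,   70.]), 520, 410, np.float64(0.0409))
-50 [-0.  1.  2.] 179
-40 [ 8. 27. 41.] 347
-30 [ 5.  6. 31.] 324
-20 [ 5.  6. 36.] 347
-10 [ 5.  6. 37.] 336
0 [ 5.  6. 38.] 340
10 [ 5.  6. 35.] 370
20 [ 5.  6. 39.] 357
30 [ 5. 41. 46.] 338
40 [51. 62. 71.] 452
50 [76. 86. 95.] 597
60 [ 98. 104. 106.] 506
70 [ 0. 89. 91.] 187
80 [87. 90. 91.] 188
```

View pics/w2.png

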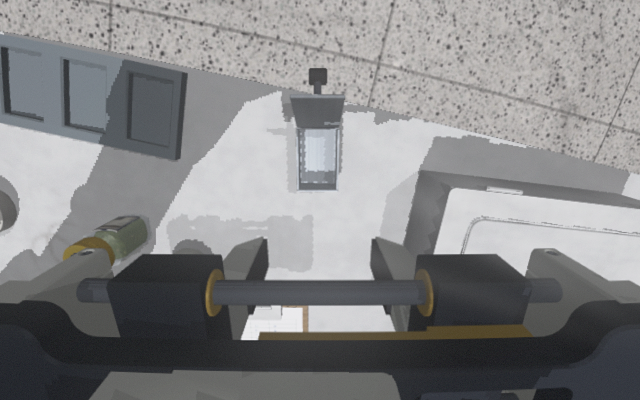

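>>> {"name": "apply_moves", "arguments": {
  "commands": [
    [70, 0.2, 0.06, -0.4, 0],
    [70, 0.2, 0.06, -0.6, 0],
    [70, 0.025, 0, -0.6, 0],
    [70, 0, 0, -0.6, 0],
    [70, 0, 0, -0.4, 0],
    [70, 0, 0, -0.28, 0],
    [40, 0, 0, 0, 0],
    [40, 0, 0, 0, 0],
    [40, 0, 0, 0, 0],
    [40, 0, 0, 0, 0]
  ],
  "newtons": 30
}}

```text
clock: 9.32
position: [0.4408, -0.3924, 0.0152]
ee_rot: [3.123, 0.332, 0.002]
force: [-0.1, 0.0, 2.9]
width: 0.499
gripper_force: 30.0
```

```bash
python3 - <<'E'
from h import *
im,dp,c=load('wrist');P,col,u,v=cloud(im,dp,c)
m=(v<230)&(P[:,2]>.011)&(P[:,2]<.018)&(P[:,1]>-.24)&(P[:,0]>.38)&(P[:,0]<.53)&(P[:,1]<-.01)
t=P[m]
for y in np.arange(-.22,-.02,.02):
    s=t[abs(t[:,1]-y)<.006]; 
    if len(s): print(y.round(3),s[:,0].min().round(4),s[:,0].max().round(4))
for x in np.arange(.405,.5,.01):
    s=t[abs(t[:,0]-x)<.004]; print(x.round(3),s[:,1].min().round(4))
# pocket floors z~4
m=(v<230)&(P[:,2]<.0085)&(P[:,0]>.40)&(P[:,0]<.5)&(P[:,1]<-.0)&(P[:,1]>-.22)
t=P[m]
for yc in (-.037,-.113,-.189):
    s=t[(abs(t[:,1]-yc)<.03)&(abs(t[:,0]-.45)<.042)]; print(yc,len(s),s.min(0),s.max(0),cv2.minAreaRect((s[:,:2]*1000).astype(np.float32)) if len(s) else 0)
E
```

```text
-0.22 0.4074 0.5079
-0.2 0.4079 0.5077
-0.18 0.4073 0.5076
-0.16 0.4077 0.5081
-0.14 0.4085 0.5085
-0.12 0.4085 0.5088
-0.1 0.4093 0.5087
-0.08 0.4085 0.5094
-0.06 0.4098 0.5093
-0.04 0.4093 0.5095
0.405 -0.2256
0.415 -0.2265
0.425 -0.2268
0.435 -0.2265
0.445 -0.2271
0.455 -0.2278
0.465 -0.2285
0.475 -0.2278
0.485 -0.2281
0.495 -0.2282
-0.037 2209 [ 0.42171205 -0.05918314  0.00149387] [ 0.49199632 -0.01218291  0.00848619] ((456.8572082519531, -35.711669921875), (47.012943267822266, 70.24347686767578), 89.94293212890625)
-0.113 2430 [ 0.42094956 -0.13593284  0.00157701] [ 0.49199533 -0.08807533  0.00848553] ((456.5807189941406, -112.27730560302734), (47.7294921875, 71.00337219238281), 89.44058227539062)
-0.189 2559 [ 0.41994958 -0.21353952  0.00207362] [ 0.49198576 -0.16526028  0.00843601] ((456.0077209472656, -189.427978515625), (48.2339973449707, 72.03022766113281), 89.69347381591797)
```

>>> {"name": "apply_moves", "arguments": {
  "commands": [
    [40, 0, 0, 0.3, 0],
    [40, 0, 0, 0.45, 0],
    [40, 0, 0, 0.42, 0],
    [40, 0.02, 0.4, 0, -0.055],
    [40, 0.02, 0.42, 0, -0.056],
    [40, 0.02, 0.42, 0, -0.056],
    [40, 0.02, 0.42, 0, -0.056],
    [40, 0.02, 0.42, 0, -0.056],
    [40, 0.02, 0.42, 0, -0.056],
    [40, 0.02, 0.42, 0, -0.056],
    [40, 0.02, 0.42, 0, -0.056],
    [40, 0, 0, -0.3, 0]
  ]
}}

```text
clock: 10.82
position: [0.451, -0.1897, 0.0683]
ee_rot: [-3.141, 0.014, -0.005]
force: [-0.4, 0.9, -3.9]
width: 0.501
gripper_force: 3.0
```

```bash
python3 - <<'E'
from h import *
P,col,u,v=look((.457,-.19),'w3.png')
lid(P,(.457,-.191),np.radians(-.8),0)
E
```

```text
t 10.82 tcp [ 0.451  -0.1897  0.0683] yaw -0.5 F [-0.4  0.9 -3.9] w 0.501
((0, 0), (0, 0), 0.0, array([ 458., -191.,   71.]), 0, 918, np.float64(nan))
-30 [59. 88. 95.] 1476
-20 [58. 59. 63.] 955
-10 [57. 58. 90.] 1214
0 [56. 57. 96.] 1455
10 [55. 56. 90.] 1323
20 [54. 55. 89.] 1173
30 [80. 89. 90.] 408
40 [ 91.  98. 106.] 909
50 [108. 111. 114.] 465
60 [-36. -36. -35.] 15h.py:33: RuntimeWarning: Mean of empty slice.
  return (round(cx),round(cy)),(round(w),round(h)),round(a,1),(k.mean(0)*1000).round(0),len(t),len(k),t[:,2].mean().round(4)
  ret = ret.dtype.type(ret / rcount)
```

View pics/w3.png

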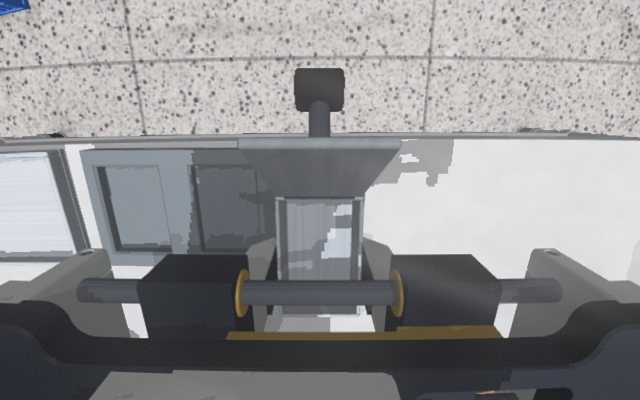

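>>> {"name": "apply_moves", "arguments": {
  "commands": [
    [40, 0, 0, 0, 0],
    [40, 0, 0, 0, 0],
    [40, 0, 0, 0, 0]
  ],
  "newtons": 35
}}

```text
clock: 11.25
position: [0.45, -0.1922, 0.0671]
ee_rot: [3.141, -0.019, 0.001]
force: [0.5, -0.3, -4.4]
width: 0.497
gripper_force: 35.0
```

```bash
python3 - <<'E'
from h import *
P,col,u,v=look((.457,-.19))
lid(P,(.457,-.191),np.radians(-.8),0)
m=(v<250)&(P[:,2]>.0115)&(P[:,2]<.018)&(P[:,1]>-.24)&(P[:,0]>.38)&(P[:,0]<.53)&(P[:,1]<.01)
t=P[m]
for y in np.arange(-.22,.02,.02):
    s=t[abs(t[:,1]-y)<.006]; 
    if len(s): print(y.round(3),s[:,0].min().round(4),s[:,0].max().round(4))
for x in np.arange(.445,.5,.01):
    s=t[(abs(t[:,0]-x)<.004)]; yy=np.sort(s[:,1]); g=np.nonzero(np.diff(yy)>.015)[0]; print(x.round(3),yy.max().round(4),[(yy[i].round(4),yy[i+1].round(4)) for i in g])
t=P[(v<250)&(abs(P[:,2]-.004)<.003)&(P[:,0]>.40)&(P[:,0]<.5)&(P[:,1]>-.22)]
for yc in (-.037,-.113):
    s=t[(abs(t[:,1]-yc)<.03)&(abs(t[:,0]-.45)<.042)]; print(yc,len(s),s.min(0),s.max(0))
E
```

```text
t 11.25 tcp [ 0.45   -0.1922  0.0671] yaw -0.7 F [ 0.5 -0.3 -4.4] w 0.497
((468, -193), (45, 80), 88.6, array([ 442., -193.,   72.]), 3871, 1227, np.float64(0.0423))
-50 [68. 71. 72.] 194
-40 [73. 75. 76.] 137
-30 [46. 50. 55.] 1224
-20 [33. 39. 46.] 1235
-10 [21. 28. 81.] 1277
0 [ 20.  45. 103.] 1070
10 [27. 31. 52.] 650
20 [35. 39. 41.] 729
30 [40. 42. 43.] 848
40 [43. 45. 46.] 935
50 [46. 48. 49.] 1044
60 [50. 51. 53.] 1130
70 [53. 54. 56.] 1238
80 [56. 57. 59.] 1439
-0.22 0.4339 0.5074
-0.18 0.4521 0.4521
-0.16 0.4351 0.5082
-0.14 0.4307 0.5086
-0.12 0.4956 0.5089
-0.1 0.496 0.5093
-0.08 0.4254 0.5098
-0.06 0.4258 0.5094
-0.04 0.4972 0.5098
-0.02 0.4244 0.5104
-0.0 0.4279 0.5098
0.445 -0.0041 [(np.float64(-0.2223), np.float64(-0.1645)), (np.float64(-0.1411), np.float64(-0.0914)), (np.float64(-0.0649), np.float64(-0.0154))]
0.455 -0.0035 [(np.float64(-0.2214), np.float64(-0.1777)), (np.float64(-0.1412), np.float64(-0.0914)), (np.float64(-0.0651), np.float64(-0.0158))]
0.465 -0.0044 [(np.float64(-0.2203), np.float64(-0.1669)), (np.float64(-0.1415), np.float64(-0.0919)), (np.float64(-0.0654), np.float64(-0.0159))]
0.475 -0.0047 [(np.float64(-0.2172), np.float64(-0.1673)), (np.float64(-0.1414), np.float64(-0.0916)), (np.float64(-0.0648), np.float64(-0.016))]
0.485 -0.0039 [(np.float64(-0.2192), np.float64(-0.1677)), (np.float64(-0.1416), np.float64(-0.0921)), (np.float64(-0.0651), np.float64(-0.0167))]
0.495 -0.0049 [(np.float64(-0.2196), np.float64(-0.1678))]
-0.037 4235 [ 0.4217192  -0.06111121  0.00214431] [ 0.49196842 -0.01309798  0.00699749]
-0.113 4678 [ 0.42116367 -0.13955499  0.0024899 ] [ 0.49198132 -0.08960847  0.00699317]
```

```bash
python3 - <<'E'
from h import *
for n in ('wrist','side'):
    im,dp,c=load('wrist') if n=='wrist' else snap('side')
    if n=='side':
        cr=cv2.resize(im[150:260,230:420],None,fx=4,fy=4,interpolation=cv2.INTER_CUBIC); cv2.imwrite('pics/side1.png',cr[:,:,::-1])
    else: cv2.imwrite('pics/w4.png',im[60:330,120:520][:,:,::-1])
E
```

```text
(no output)
```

View pics/w4.png

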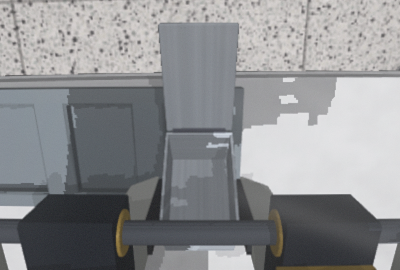

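View pics/side1.png

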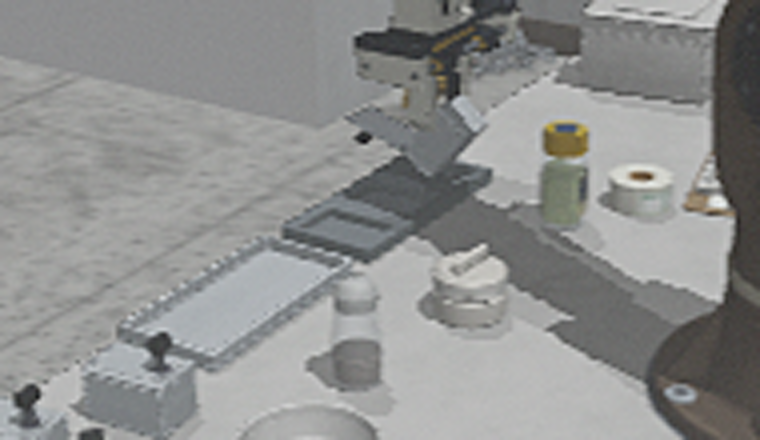

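>>> {"name": "apply_moves", "arguments": {
  "commands": [
    [40, 0, 0, 0.2, 0],
    [40, 0, 0, 0.2, 0],
    [40, 0, -0.2, 0, 0],
    [40, 0, -0.35, 0, 0],
    [40, 0, -0.35, 0, 0],
    [40, 0, -0.35, 0, 0],
    [40, 0, -0.35, 0, 0],
    [40, 0, -0.35, 0, 0],
    [40, 0, -0.15, 0, 0],
    [40, 0, 0, -0.3, 0],
    [40, 0, 0, -0.25, 0],
    [40, 0, 0, 0, 0]
  ],
  "newtons": 35
}}

```text
clock: 12.85
position: [0.4488, -0.3167, 0.0562]
ee_rot: [-3.14, 0.017, 0.004]
force: [0.3, -0.4, -4.5]
width: 0.49
gripper_force: 35.0
```

```bash
python3 - <<'E'
from h import *
P,col,u,v=look((.457,-.32))
lid(P,(.457,-.318),np.radians(-.8),0)
E
```

```text
t 12.85 tcp [ 0.4488 -0.3167  0.0562] yaw -0.6 F [ 0.3 -0.4 -4.5] w 0.49
((466, -318), (45, 91), 89.8, array([ 448., -318.,   70.]), 2049, 1534, np.float64(0.0396))
-50 [58. 60. 62.] 228
-40 [44. 63. 65.] 227
-30 [33. 39. 44.] 1329
-20 [21. 27. 55.] 1348
-10 [ 9. 17. 73.] 1532
0 [11. 36. 88.] 1088
10 [18. 22. 43.] 787
20 [26. 29. 31.] 781
30 [29. 31. 32.] 888
40 [32. 34. 35.] 963
50 [36. 37. 39.] 1088
60 [39. 40. 42.] 1173
70 [42. 43. 45.] 1277
80 [45. 46. 48.] 1470
```

>>> {"name": "apply_moves", "arguments": {
  "commands": [
    [40, 0, 0, -0.03, 0],
    [40, -0.07, 0, -0.01, 0],
    [40, -0.07, 0, -0.01, 0],
    [40, -0.095, 0, -0.02, 0],
    [40, -0.095, 0, -0.03, 0],
    [40, -0.09, 0, -0.035, 0],
    [40, -0.09, 0, -0.04, 0],
    [40, 0, 0, 0, 0]
  ],
  "newtons": 12
}}

```text
clock: 13.9
position: [0.4183, -0.3179, 0.0475]
ee_rot: [3.141, -0.019, -0.0]
force: [-3.2, 0.7, 6.7]
width: 0.499
gripper_force: 12.0
```

```bash
python3 - <<'E'
from h import *
P,col,u,v=look((.457,-.32))
lid(P,(.457,-.318),np.radians(-.8),0)
E
```

```text
t 13.9 tcp [ 0.4183 -0.3179  0.0475] yaw -0.7 F [-3.2  0.7  6.7] w 0.499
((442, -319), (46, 71), 89.0, array([ 481., -320.,   68.]), 2128, 5127, np.float64(0.0414))
-50 [23. 26. 52.] 1207
-40 [17. 20. 61.] 1324
-30 [11. 14. 73.] 1425
-20 [ 6.  9. 45.] 952
-10 [14. 23. 40.] 627
0 [30. 36. 37.] 831
10 [38. 41. 44.] 1020
20 [46. 49. 52.] 1232
30 [53. 56. 59.] 1491
40 [60. 63. 66.] 1861
50 [68. 71. 74.] 2294
60 [55. 75. 76.] 1311
70 [51. 53. 54.] 197
```

>>> {"name": "apply_moves", "arguments": {
  "commands": [
    [40, -0.1, 0, -0.045, 0],
    [40, -0.1, 0, -0.047, 0],
    [40, -0.092, 0, -0.065, 0],
    [40, -0.092, 0, -0.065, 0],
    [40, -0.07, 0, -0.07, 0],
    [40, -0.06, 0, -0.065, 0],
    [40, 0, 0, 0, 0],
    [70, 0, 0, 0, 0],
    [70, 0, 0, 0, 0],
    [70, 0, 0, 0, 0]
  ],
  "newtons": 10
}}

```text
clock: 15.2
position: [0.3877, -0.3177, 0.0253]
ee_rot: [-3.141, 0.019, 0.001]
force: [0.2, -0.2, -0.3]
width: 0.697
gripper_force: 0.0
```

```bash
python3 - <<'E'
from h import *
P,col,u,v=look((.41,-.32))
lid(P,(.41,-.318),np.radians(-.8),0)
E
```

```text
t 15.2 tcp [ 0.3877 -0.3177  0.0253] yaw -0.7 F [ 0.2 -0.2 -0.3] w 0.697
((407, -319), (97, 62), 89.1, array([ 418., -319.,   69.]), 2033, 2313, np.float64(0.0413))
-40 [ 6. 13. 25.] 1587
-30 [ 5.  6. 34.] 1012
-20 [ 5.  6. 37.] 1077
-10 [ 5.  6. 37.] 1144
0 [  5.  41. 110.] 2291
10 [  6. 107. 109.] 3920
20 [ 6. 39. 41.] 399
30 [43. 52. 62.] 896
40 [67. 78. 87.] 1529
50 [  1. 103. 106.] 4559
60 [ 0. 85. 93.] 1767
70 [ 0. 90. 91.] 2284
80 [ 0.  1. 89.] 758
```

>>> {"name": "apply_moves", "arguments": {
  "commands": [
    [70, 0, 0, 0.5, 0],
    [70, 0, 0, 0.6, 0],
    [70, 0, 0, 0.6, 0],
    [70, 0, 0, 0.6, 0],
    [70, 0, 0, 0.3, 0],
    [70, 0, 0, 0, 0]
  ]
}}

```text
clock: 16.0
position: [0.3888, -0.3182, 0.1827]
ee_rot: [3.14, -0.019, 0.003]
force: [-0.9, 0.4, -0.6]
width: 0.698
gripper_force: 0.0
```

```bash
cat >> h.py <<'E'
def walls(P,near,rad=.055,lo=.030,hi=.0425):
    d=np.hypot(P[:,0]-near[0],P[:,1]-near[1])<rad
    t=P[d&(P[:,2]>lo)&(P[:,2]<hi)]; return cv2.minAreaRect((t[:,:2]*1000).astype(np.float32))
E
python3 - <<'E'
from h import *
P,col,u,v=look((.405,-.32))
for lo,hi in((.03,.0425),(.036,.043),(.036,.046)): print(walls(P,(.405,-.318),.05,lo,hi))
E
```

```text
t 16.0 tcp [ 0.3888 -0.3182  0.1827] yaw -0.7 F [-0.9  0.4 -0.6] w 0.698
((402, -319), (46, 73), 89.4, array([ 447., -319.,   70.]), 457, 316, np.float64(0.0409))
((401.1790466308594, -318.58575439453125), (45.99569320678711, 71.06208038330078), 89.36656951904297)
((401.2041015625, -318.5831604003906), (45.97457504272461, 71.15071105957031), 89.31491088867188)
((401.89666748046875, -318.5914306640625), (45.97457504272461, 72.53597259521484), 89.31491088867188)
```

>>> {"name": "apply_moves", "arguments": {
  "commands": [
    [70, 0.15, 0, -0.4, 0],
    [70, 0.1, 0, -0.6, 0],
    [70, 0, 0, -0.6, 0],
    [70, 0, 0, -0.6, 0],
    [70, 0, 0, -0.4, 0],
    [70, 0, 0, -0.2, 0],
    [70, 0, 0, 0, 0],
    [40, 0, 0, 0, 0],
    [40, 0, 0, 0, 0],
    [40, 0, 0, 0, 0],
    [40, 0, 0, 0, 0]
  ],
  "newtons": 50
}}

```text
clock: 17.42
position: [0.4038, -0.318, 0.0144]
ee_rot: [3.141, -0.019, 0.002]
force: [-0.4, 0.8, 5.9]
width: 0.5
gripper_force: 50.0
```

>>> {"name": "apply_moves", "arguments": {
  "commands": [
    [40, 0, 0, 0.2, 0],
    [40, 0, 0, 0.4, 0],
    [40, 0.1, 0.2, 0.1, 0],
    [40, 0.2, 0.4, 0, 0],
    [40, 0.2, 0.4, 0, 0],
    [40, 0.2, 0.4, 0, 0],
    [40, 0.15, 0.4, 0, 0],
    [40, 0.1, 0.29, 0, 0],
    [40, 0, 0, 0, 0],
    [40, 0, 0, -0.2, 0],
    [40, 0, 0, 0, 0]
  ]
}}

```text
clock: 18.8
position: [0.4589, -0.193, 0.0424]
ee_rot: [-3.141, 0.021, 0.004]
force: [-0.7, -0.3, -4.3]
width: 0.496
gripper_force: 50.0
```

```bash
python3 - <<'E'
from h import *
P,col,u,v=look((.457,-.19))
lid(P,(.458,-.1925),np.radians(-.7),0)
print(observe()['gripper_force'])
t=P[(v<250)&(P[:,2]>.0115)&(P[:,2]<.018)&(P[:,1]>-.24)&(P[:,0]>.38)&(P[:,0]<.53)&(P[:,1]<.01)]
for y in (-.23,-.225,-.22,-.15,-.12): s=t[abs(t[:,1]-y)<.006]; print(y,s.min(0).round(4) if len(s) else 0,s.max(0).round(4) if len(s) else 0)
for x in np.arange(.455,.5,.01):
    s=t[(abs(t[:,0]-x)<.004)]; yy=np.sort(s[:,1]); g=np.nonzero(np.diff(yy)>.015)[0]; print(x.round(3),yy[[0,-1]].round(4),[(yy[i].round(4),yy[i+1].round(4)) for i in g])
E
```

```text
t 18.8 tcp [ 0.4589 -0.193   0.0424] yaw -0.8 F [-0.7 -0.3 -4.3] w 0.496
((458, -194), (59, 45), 89.9, array([ 456., -194.,   68.]), 284, 3239, np.float64(0.0418))
-40 [53. 65. 69.] 322
-30 [52. 61. 68.] 1469
-20 [33. 34. 35.] 869
-10 [33. 34. 47.] 987
0 [33. 34. 65.] 1195
10 [33. 34. 69.] 1405
20 [33. 38. 68.] 607
30 [ 4.  6. 71.] 878
40 [14. 15. 88.] 619
50 [  0.  14. 113.] 1011
60 [-22.  -4.   1.] 98
70 [113. 114. 115.] 68
80 [113. 114. 115.] 158
49.99776542186737
-0.23 [ 0.4548 -0.2272  0.0134] [ 0.5074 -0.224   0.0163]
-0.225 [ 0.4548 -0.2272  0.0118] [ 0.5075 -0.219   0.0166]
-0.22 [ 0.4855 -0.226   0.0117] [ 0.5076 -0.2143  0.0167]
-0.15 [ 0.4503 -0.156   0.0116] [ 0.5085 -0.144   0.0169]
-0.12 [ 0.4956 -0.126   0.0118] [ 0.509  -0.114   0.0165]
0.455 [-0.2264 -0.0045] [(np.float64(-0.2261), np.float64(-0.1618)), (np.float64(-0.1409), np.float64(-0.0914)), (np.float64(-0.0641), np.float64(-0.0157))]
0.465 [-0.2266 -0.0047] [(np.float64(-0.2263), np.float64(-0.1623)), (np.float64(-0.1413), np.float64(-0.0915)), (np.float64(-0.0655), np.float64(-0.016))]
0.475 [-0.162  -0.0043] [(np.float64(-0.1413), np.float64(-0.0914)), (np.float64(-0.0656), np.float64(-0.0162))]
0.485 [-0.2264 -0.0044] [(np.float64(-0.2169), np.float64(-0.1676)), (np.float64(-0.1413), np.float64(-0.092)), (np.float64(-0.0652), np.float64(-0.0168))]
0.495 [-0.227  -0.0046] [(np.float64(-0.2022), np.float64(-0.186))]
```

>>> {"name": "apply_moves", "arguments": {
  "commands": [
    [40, 0.03, 0.01, -0.1, 0],
    [40, 0, 0, -0.1, 0],
    [40, 0, 0, -0.08, 0],
    [40, 0, 0, -0.06, 0],
    [40, 0, 0, -0.05, 0],
    [40, 0, 0, 0, 0]
  ]
}}

```text
clock: 19.6
position: [0.4619, -0.1917, 0.02]
ee_rot: [-3.141, 0.018, 0.001]
force: [0.5, -0.5, -4.0]
width: 0.5
gripper_force: 50.0
```

>>> {"name": "apply_moves", "arguments": {
  "commands": [
    [40, -0.015, 0, -0.02, 0],
    [60, 0, 0, 0, 0],
    [60, 0, 0, 0, 0],
    [60, 0, 0, 0, 0],
    [60, 0, 0, 0.3, 0],
    [60, 0, 0, 0.5, 0],
    [60, -0.1, 0, 0.6, 0],
    [60, -0.2, 0, 0.6, 0],
    [60, -0.2, 0, 0.6, 0],
    [60, 0, 0, 0, 0]
  ]
}}

```text
clock: 20.85
position: [0.4321, -0.1924, 0.1776]
ee_rot: [3.14, -0.02, 0.008]
force: [0.8, -0.3, 0.3]
width: 0.6
gripper_force: 0.0
```

```bash
python3 - <<'E'
from h import *
P,col,u,v=look((.457,-.19),'w5.png')
lid(P,(.458,-.1925),np.radians(-.7),0)
print(walls(P,(.458,-.1925),.05,.036,.048))
im,dp,c=snap('side');P,col,u,v=cloud(im,dp,c)
for q in [(.408,.3),(.438,.403)]: print(tins(P,q))
E
```

```text
t 20.85 tcp [ 0.4321 -0.1924  0.1776] yaw -0.7 F [ 0.8 -0.3  0.3] w 0.6
((459, -193), (46, 70), 88.9, array([ 503., -193.,   71.]), 506, 387, np.float64(0.0434))
-50 [14. 15. 16.] 184
-40 [14. 15. 16.] 43
-30 [ 9. 20. 44.] 631
-20 [ 9. 10. 43.] 350
-10 [ 9. 10. 39.] 383
0 [ 9. 10. 41.] 359
10 [ 9. 10. 38.] 388
20 [ 9. 10. 43.] 385
30 [ 9. 10. 45.] 302
40 [48. 57. 66.] 403
50 [72. 83. 92.] 600
60 [ 97. 106. 110.] 670
70 [90. 94. 96.] 126
80 [92. 94. 95.] 244
((459.2877502441406, -192.6800994873047), (45.91128158569336, 70.59536743164062), 88.93256378173828)
((416, 298), (75, 49), 9.3, array([392., 296.,  69.]), 213, 31, np.float64(0.0438))
((427, 400), (110, 53), 2.5, array([421., 399.,  70.]), 254, 33, np.float64(0.0439))
```

View pics/w5.png

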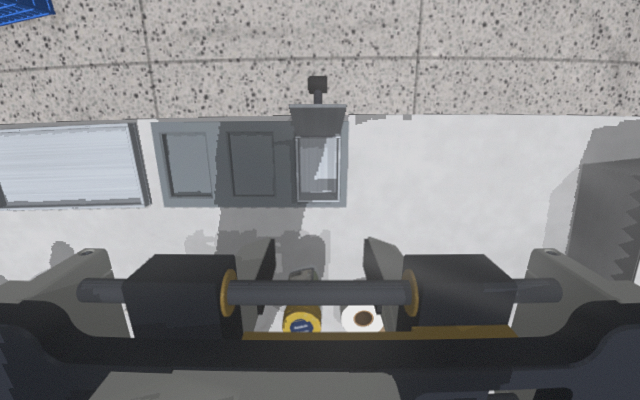

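>>> {"name": "apply_moves", "arguments": {
  "commands": [
    [60, -0.05, 0.5, 0.05, 0],
    [60, -0.06, 0.76, 0.02, 0.025],
    [60, -0.06, 0.76, 0.02, 0.025],
    [60, -0.06, 0.76, 0.02, 0.025],
    [60, -0.06, 0.76, 0.02, 0.025],
    [60, -0.06, 0.76, 0.02, 0.025],
    [60, -0.06, 0.76, 0.02, 0.025],
    [60, -0.06, 0.76, 0.02, 0.025],
    [60, -0.06, 0.76, 0.02, 0.025],
    [60, -0.06, 0.76, 0.02, 0.025],
    [60, -0.06, 0.8, 0, 0.04],
    [60, 0, 0, 0, 0]
  ],
  "newtons": 12
}}

```text
clock: 22.45
position: [0.3906, 0.3007, 0.1874]
ee_rot: [-3.134, -0.199, 0.004]
force: [0.4, 0.1, -0.2]
width: 0.599
gripper_force: 0.0
```

```bash
python3 - <<'E'
from h import *
P,col,u,v=look((.416,.297),'w6.png',.05)
print(tins(P,(.440,.402),.05))
im,dp,c=load('wrist')
t=P[(v<250)&(P[:,2]>.0115)&(P[:,2]<.019)&(P[:,1]>.0)&(P[:,0]>.38)&(P[:,0]<.53)&(P[:,1]<.24)]
for y in np.arange(.0,.24,.02): s=t[abs(t[:,1]-y)<.006]; print(y.round(2),s.min(0).round(4) if len(s) else 0,s.max(0).round(4) if len(s) else 0)
for x in np.arange(.405,.51,.02): s=t[abs(t[:,0]-x)<.006]; print(x.round(3),s.min(0).round(4) if len(s) else 0,s.max(0).round(4) if len(s) else 0)
E
```

```text
t 22.45 tcp [0.3906 0.3007 0.1874] yaw 7.3 F [ 0.4  0.1 -0.2] w 0.599
((417, 295), (74, 45), 7.1, array([396., 292.,  72.]), 2495, 205, np.float64(0.0452))
((446, 398), (74, 46), 8.3, array([424., 394.,  71.]), 2890, 274, np.float64(0.0447))
0.0 0 0
0.02 [0.4105 0.0179 0.0115] [0.5105 0.026  0.0186]
0.04 [0.4099 0.0342 0.0116] [0.5101 0.0456 0.0188]
0.06 [0.4097 0.0541 0.0123] [0.5096 0.0656 0.0188]
0.08 [0.4098 0.074  0.012 ] [0.5098 0.0858 0.0185]
0.1 [0.4093 0.0941 0.0116] [0.5097 0.106  0.0182]
0.12 [0.4093 0.1142 0.0123] [0.509  0.1259 0.0182]
0.14 [0.409  0.134  0.0116] [0.509  0.1459 0.0183]
0.16 [0.4085 0.1541 0.0125] [0.509  0.1659 0.0183]
0.18 [0.408  0.1741 0.0127] [0.5087 0.1858 0.0181]
0.2 [0.4082 0.194  0.0124] [0.5083 0.206  0.0188]
0.22 [0.4081 0.2141 0.0116] [0.5074 0.2198 0.0189]
0.405 [0.4079 0.0196 0.0121] [0.411  0.2189 0.0183]
0.425 [0.4191 0.0185 0.0117] [0.431  0.2192 0.0189]
0.445 [0.439  0.0194 0.0116] [0.4509 0.2194 0.0184]
0.465 [0.459  0.0186 0.0116] [0.4709 0.2195 0.0185]
0.485 [0.479  0.0199 0.0117] [0.491  0.2197 0.0185]
0.505 [0.4991 0.0181 0.0115] [0.5105 0.2196 0.0188]
```

View pics/w6.png

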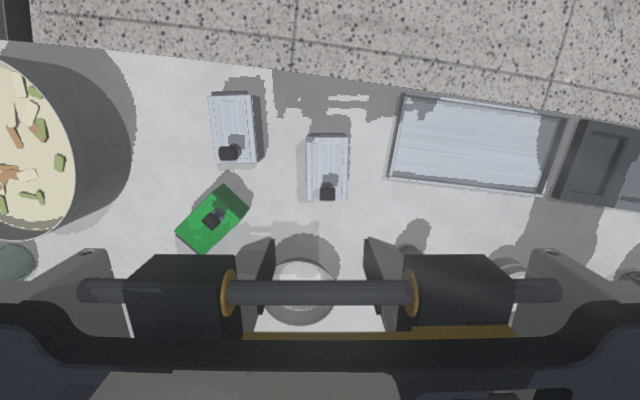

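>>> {"name": "apply_moves", "arguments": {
  "commands": [
    [60, 0.093, -0.14, -0.4, 0],
    [50, 0, 0, -0.6, 0],
    [50, 0, 0, -0.6, 0],
    [50, 0, 0, -0.4, 0],
    [50, 0, 0, -0.25, 0],
    [50, 0, 0, 0, 0],
    [10, 0, 0, 0, 0],
    [10, 0, 0, 0, 0],
    [10, 0, 0, 0, 0],
    [10, 0, 0, 0, 0],
    [10, 0, 0, 0, 0],
    [10, 0, 0, 0, 0]
  ],
  "newtons": 12
}}

```text
clock: 24.0
position: [0.3981, 0.2894, 0.0543]
ee_rot: [-3.134, -0.19, -0.002]
force: [-1.2, 4.7, 6.4]
width: 0.175
gripper_force: 12.0
```

>>> {"name": "apply_moves", "arguments": {
  "commands": [
    [10, 0.037, 0.005, 0.068, 0],
    [10, 0.037, 0.005, 0.068, 0],
    [10, 0.046, 0.006, 0.061, 0],
    [10, 0.046, 0.006, 0.061, 0],
    [10, 0.055, 0.007, 0.053, 0],
    [10, 0.03, 0.004, 0.03, 0],
    [10, 0, 0, 0, 0],
    [10, 0, 0, 0, 0]
  ]
}}

```text
clock: 25.0
position: [0.4126, 0.2902, 0.0741]
ee_rot: [3.136, 0.19, -0.0]
force: [-1.4, -0.1, -0.5]
width: 0.173
gripper_force: 12.0
```

```bash
python3 - <<'E'
from h import *
P,col,u,v=look((.417,.295))
lid(P,(.417,.295),np.radians(7.1))
E
```

```text
t 25.0 tcp [0.4126 0.2902 0.0741] yaw 6.9 F [-1.4 -0.1 -0.5] w 0.173
((451, 296), (12, 45), 0.4, array([414., 291.,  64.]), 659, 941, np.float64(0.0449))
0 [58. 60. 92.] 205
10 [ 55.  85. 107.] 538
20 [50. 52. 54.] 218
30 [ 1. 45. 49.] 373
40 [-0.  1. 42.] 227
50 [-0.  1.  1.] 213
60 [-0.  0.  1.] 229
70 [-0.  1.  1.] 226
80 [-1.  0.  1.] 231
```

>>> {"name": "apply_moves", "arguments": {
  "commands": [
    [10, 0.05, 0.006, 0.045, 0],
    [10, 0.055, 0.007, 0.045, 0],
    [10, 0.055, 0.007, 0.04, 0],
    [10, 0, 0, 0, 0],
    [10, 0, 0, 0, 0]
  ]
}}

```text
clock: 25.68
position: [0.4224, 0.2914, 0.082]
ee_rot: [3.136, 0.189, -0.0]
force: [0.7, -0.1, -4.5]
width: 0.175
gripper_force: 12.0
```

```bash
python3 - <<'E'
from h import *
P,col,u,v=look((.417,.295))
lid(P,(.417,.295),np.radians(7.1))
E
```

```text
t 25.68 tcp [0.4224 0.2914 0.082 ] yaw 6.9 F [ 0.7 -0.1 -4.5] w 0.175
((459, 297), (1, 45), 7.3, array([432., 293.,  66.]), 30, 2558, np.float64(0.0413))
10 [ 66.  69. 104.] 288
20 [ 61.  65. 107.] 394
30 [56. 58. 60.] 222
40 [ 0. 46. 55.] 404
50 [-0.  1.  2.] 192
60 [-0.  0.  1.] 196
70 [-0.  1.  1.] 211
80 [-0.  1.  1.] 199
```

>>> {"name": "apply_moves", "arguments": {
  "commands": [
    [10, -0.055, -0.007, -0.04, 0],
    [10, -0.055, -0.007, -0.045, 0],
    [10, -0.05, -0.006, -0.045, 0],
    [10, -0.03, -0.004, -0.03, 0],
    [10, -0.035, -0.004, -0.035, 0],
    [10, 0, 0, 0, 0],
    [10, 0, 0, 0, 0]
  ]
}}

```text
clock: 26.6
position: [0.4085, 0.2907, 0.0707]
ee_rot: [-3.135, -0.191, -0.0]
force: [-4.3, 2.0, 5.4]
width: 0.172
gripper_force: 12.0
```

```bash
python3 - <<'E'
from h import *
P,col,u,v=look((.417,.295))
lid(P,(.417,.295),np.radians(7.1))
E
```

```text
t 26.6 tcp [0.4085 0.2907 0.0707] yaw 7.0 F [-4.3  2.   5.4] w 0.172
((446, 296), (14, 45), 3.1, array([409., 290.,  66.]), 885, 567, np.float64(0.0446))
-10 [57. 59. 60.] 33
0 [ 56.  82. 102.] 576
10 [51. 53. 55.] 222
20 [47. 49. 51.] 241
30 [ 0. 42. 47.] 398
40 [-0.  1.  2.] 204
50 [-0.  1.  1.] 225
60 [-0.  0.  1.] 229
70 [-0.  0.  1.] 230
80 [-1.  0.  1.] 253
```

>>> {"name": "apply_moves", "arguments": {
  "commands": [
    [45, 0, 0, 0, 0],
    [45, 0, 0, 0, 0],
    [45, 0, 0, 0, 0],
    [45, 0, 0, 0.4, 0],
    [60, 0, 0, 0.6, 0],
    [65, 0, 0, 0.6, 0],
    [65, -0.1, 0, 0.4, 0],
    [65, 0, 0, 0, 0]
  ]
}}

```text
clock: 27.65
position: [0.4037, 0.2903, 0.1919]
ee_rot: [-3.134, -0.189, -0.005]
force: [0.8, 0.3, -0.8]
width: 0.651
gripper_force: 0.0
```

```bash
python3 - <<'E'
from h import *
P,col,u,v=look((.417,.295),'w7.png')
lid(P,(.417,.295),np.radians(7.1))
# hinge-edge rear points & side extents
d=P[:,:2]-np.array([.417,.295]); c,s=np.cos(np.radians(7.1)),np.sin(np.radians(7.1)); X=d@[c,s];Y=d@[-s,c]
m=(P[:,2]>.036)&(P[:,2]<.063)&(abs(X)<.06)&(abs(Y)<.04); print(X[m].min(),X[m].max(),Y[m].min(),Y[m].max())
t=P[m]; print(cv2.minAreaRect((t[:,:2]*1000).astype(np.float32)))
E
```

```text
t 27.65 tcp [0.4037 0.2903 0.1919] yaw 6.9 F [ 0.8  0.3 -0.8] w 0.651
((440, 297), (16, 43), 7.1, array([381., 287.,  61.]), 404, 147, np.float64(0.0449))
-40 [59. 60. 61.] 58
-30 [57. 58. 60.] 104
-20 [55. 56. 58.] 105
-10 [52. 54. 55.] 100
0 [50. 51. 53.] 116
10 [48. 49. 50.] 104
20 [45. 46. 48.] 111
30 [-0.  1. 44.] 142
40 [-1.  0.  2.] 96
50 [-0.  1.  1.] 107
60 [-1.  0.  2.] 100
70 [-1.  0.  1.] 99
80 [-1.  0.  1.] 108
-0.0416772915654399 0.030893100069758216 -0.023950464934569083 0.021018788851577243
((411.85009765625, 292.84808349609375), (71.88150787353516, 44.96518325805664), 8.194767951965332)
```

View pics/w7.png

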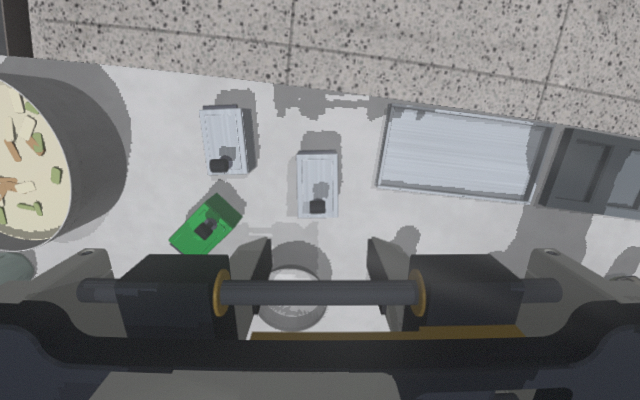

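>>> {"name": "apply_moves", "arguments": {
  "commands": [
    [65, 0.15, 0.04, -0.4, 0],
    [65, 0, 0, -0.6, 0],
    [65, 0, 0, -0.6, 0],
    [65, 0, 0, -0.6, 0],
    [65, 0, 0, -0.35, 0],
    [65, 0, 0, -0.24, 0],
    [65, 0, 0, 0, 0],
    [40, 0, 0, 0, 0],
    [40, 0, 0, 0, 0],
    [40, 0, 0, 0, 0],
    [40, 0, 0, 0, 0]
  ],
  "newtons": 50
}}

```text
clock: 29.08
position: [0.4125, 0.2929, 0.0237]
ee_rot: [-3.135, -0.19, -0.002]
force: [-0.9, 1.4, 6.2]
width: 0.502
gripper_force: 50.0
```

>>> {"name": "apply_moves", "arguments": {
  "commands": [
    [40, 0, 0, 0.2, 0],
    [40, 0, 0, 0.3, 0],
    [40, 0.05, -0.1, 0.25, 0],
    [40, 0.14, -0.35, 0, -0.04],
    [40, 0.14, -0.4, 0, -0.04],
    [40, 0.15, -0.4, 0, -0.05],
    [40, 0.15, -0.4, 0, -0.05],
    [40, 0.145, -0.35, 0, -0.035],
    [40, 0, -0.13, 0, 0],
    [40, 0, 0, -0.3, 0],
    [40, 0, 0, -0.2, 0],
    [40, 0, 0, 0, 0]
  ]
}}

```text
clock: 30.58
position: [0.4574, 0.1645, 0.0372]
ee_rot: [3.141, 0.022, -0.003]
force: [-0.3, -0.4, -4.6]
width: 0.496
gripper_force: 50.0
```

```bash
python3 - <<'E'
from h import *
P,col,u,v=look((.459,.165))
print(observe()['gripper_force'])
lid(P,(.459,.165),np.radians(.7))
E
```

```text
t 30.57 tcp [0.4574 0.1645 0.0372] yaw 0.8 F [-0.3 -0.4 -4.6] w 0.496
((478, 164), (68, 24), 89.7, array([461., 163.,  67.]), 393, 7448, np.float64(0.041))
49.95562434196472
-30 [71. 72. 73.] 242
-20 [70. 71. 72.] 293
-10 [80. 84. 85.] 53
0 [64. 65. 67.] 402
10 [61. 63. 74.] 591
20 [59. 61. 62.] 462
30 [ 5. 40. 59.] 927
40 [4. 5. 6.] 252
50 [-3.  3. 17.] 407
60 [-797.  -18.   -4.] 104
70 [-801. -799. -798.] 12
80 [-801. -800. -799.] 12
```

>>> {"name": "apply_moves", "arguments": {
  "commands": [
    [40, 0, 0, -0.1, 0],
    [40, 0, 0, -0.055, 0],
    [40, 0, 0, 0, 0],
    [60, 0, 0, 0, 0],
    [60, 0, 0, 0, 0],
    [60, 0, 0, 0.3, 0],
    [60, 0, 0, 0.6, 0],
    [60, 0, 0, 0.6, 0],
    [60, -0.2, 0, 0.6, 0],
    [60, -0.2, 0, 0.5, 0],
    [60, 0, 0, 0, 0]
  ]
}}

```text
clock: 32.0
position: [0.4352, 0.1652, 0.1871]
ee_rot: [-3.14, -0.021, -0.007]
force: [0.3, -0.3, -0.8]
width: 0.601
gripper_force: 0.0
```

```bash
python3 - <<'E'
from h import *
P,col,u,v=look((.457,.165))
lid(P,(.457,.165),np.radians(.7))
k=P[(abs(P[:,0]-.445)<.03)&(abs(P[:,1]-.165)<.02)&(P[:,2]>.076)&(P[:,2]<.1)]; print(k.mean(0),k.min(0),k.max(0),len(k))
E
```

```text
t 32.0 tcp [0.4352 0.1652 0.1871] yaw 0.8 F [ 0.3 -0.3 -0.8] w 0.601
((490, 165), (12, 46), 13.9, array([433., 163.,  62.]), 56, 657, np.float64(0.0455))
-30 [62. 63. 64.] 113
-20 [60. 61. 62.] 113
-10 [57. 59. 60.] 118
0 [55. 57. 58.] 120
10 [53. 54. 56.] 112
20 [50. 52. 53.] 110
30 [ 5. 49. 51.] 142
40 [4. 5. 6.] 97
50 [ 0.  5. 17.] 105
60 [-798.    0.    1.] 35
70 [-800. -799. -798.] 6
[0.44217219 0.16317688 0.08785814] [0.43488599 0.15538108 0.08245749] [0.44787061 0.17094741 0.09108059] 234
```

>>> {"name": "apply_moves", "arguments": {
  "commands": [
    [50, 0.12, -0.025, -0.5, 0],
    [50, 0, 0, -0.6, 0],
    [50, 0, 0, -0.5, 0],
    [50, 0, 0, -0.385, 0],
    [50, 0, 0, 0, 0],
    [10, 0, 0, 0, 0],
    [10, 0, 0, 0, 0],
    [10, 0, 0, 0, 0],
    [10, 0, 0, 0, 0],
    [10, 0.045, 0, 0.05, 0],
    [10, 0.045, 0, 0.05, 0],
    [10, 0, 0, 0, 0]
  ],
  "newtons": 12
}}

```text
clock: 33.55
position: [0.4471, 0.1632, 0.0719]
ee_rot: [-3.141, -0.021, -0.0]
force: [-3.7, 2.4, 3.0]
width: 0.17
gripper_force: 12.0
```

```bash
python3 - <<'E'
from h import *
P,col,u,v=look((.457,.165))
lid(P,(.457,.165),np.radians(.7))
E
```

```text
t 33.55 tcp [0.4471 0.1632 0.0719] yaw 0.8 F [-3.7  2.4  3. ] w 0.17
((492, 164), (5, 45), 1.1, array([453., 162.,  64.]), 126, 1572, np.float64(0.0449))
-10 [62. 63. 64.] 41
0 [60. 81. 95.] 566
10 [56. 57. 59.] 259
20 [52. 54. 55.] 274
30 [ 5. 49. 52.] 414
40 [4. 5. 6.] 260
50 [-0.  5. 17.] 245
60 [-644.   -1.    1.] 103
70 [-802. -799. -798.] 12
80 [-802. -800. -798.] 12
```

>>> {"name": "apply_moves", "arguments": {
  "commands": [
    [10, 0.04, 0, 0.06, 0],
    [10, 0, 0, 0, 0],
    [45, 0, 0, 0, 0],
    [45, 0, 0, 0, 0],
    [45, 0, 0, 0, 0],
    [45, 0, 0, 0.4, 0],
    [60, 0, 0, 0.6, 0],
    [60, -0.2, 0, 0.6, 0],
    [60, -0.3, 0, 0.4, 0],
    [60, 0, 0, 0, 0]
  ]
}}

```text
clock: 34.85
position: [0.4195, 0.1634, 0.1967]
ee_rot: [-3.141, -0.022, -0.005]
force: [0.1, -0.4, -1.0]
width: 0.602
gripper_force: 0.0
```

```bash
python3 - <<'E'
from h import *
P,col,u,v=look((.457,.165))
lid(P,(.457,.165),np.radians(.7))
im,dp,c=snap('side');P,col,u,v=cloud(im,dp,c)
for q in [(.446,.398)]: print(tins(P,q,.05))
E
```

```text
t 34.85 tcp [0.4195 0.1634 0.1967] yaw 0.8 F [ 0.1 -0.4 -1. ] w 0.602
((491, 162), (4, 35), 3.8, array([445., 162.,  68.]), 46, 1489, np.float64(0.0462))
-50 [ 1.  3. 17.] 23
-30 [73. 74. 76.] 67
-20 [69. 71. 73.] 105
-10 [65. 67. 69.] 95
0 [61. 63. 65.] 92
10 [56. 58. 61.] 94
20 [52. 54. 56.] 90
30 [ 5. 49. 51.] 104
40 [4. 5. 6.] 105
50 [ 0. 11. 17.] 106
60 [-1. -0.  1.] 23
((445, 401), (75, 48), 6.9, array([421., 399.,  70.]), 257, 33, np.float64(0.0438))
```

>>> {"name": "apply_moves", "arguments": {
  "commands": [
    [60, 0, 0.4, 0, 0.03],
    [60, 0, 0.55, 0, 0.04],
    [60, 0, 0.55, 0, 0.04],
    [60, 0, 0.55, 0, 0.04],
    [60, 0, 0.55, 0, 0.04],
    [60, 0, 0.55, 0, 0.04],
    [60, 0, 0.5, -0.05, 0.025],
    [60, 0, 0.2, 0, 0],
    [60, 0, 0, 0, 0]
  ]
}}

```text
clock: 36.08
position: [0.4193, 0.3938, 0.1911]
ee_rot: [3.133, 0.221, -0.002]
force: [0.5, -0.0, 0.7]
width: 0.595
gripper_force: 0.0
```

```bash
python3 - <<'E'
from h import *
P,col,u,v=look((.446,.398),None,.05)
E
```

```text
t 36.08 tcp [0.4193 0.3938 0.1911] yaw 8.1 F [ 0.5 -0.   0.7] w 0.595
((446, 399), (74, 46), 8.5, array([424., 396.,  72.]), 2449, 204, np.float64(0.0451))
```

>>> {"name": "apply_moves", "arguments": {
  "commands": [
    [60, 0.1, 0.035, -0.45, 0],
    [50, 0, 0, -0.6, 0],
    [50, 0, 0, -0.6, 0],
    [50, 0, 0, -0.4, 0],
    [50, 0, 0, -0.25, 0],
    [50, 0, 0, 0, 0],
    [10, 0, 0, 0, 0],
    [10, 0, 0, 0, 0],
    [10, 0, 0, 0, 0],
    [10, 0, 0, 0, 0],
    [10, 0, 0, 0, 0],
    [10, 0, 0, 0, 0]
  ],
  "newtons": 12
}}

```text
clock: 37.62
position: [0.4255, 0.3965, 0.0545]
ee_rot: [-3.133, -0.221, -0.001]
force: [-0.0, 1.9, 3.8]
width: 0.175
gripper_force: 12.0
```

>>> {"name": "apply_moves", "arguments": {
  "commands": [
    [10, 0.037, 0.005, 0.068, 0],
    [10, 0.037, 0.005, 0.068, 0],
    [10, 0.046, 0.007, 0.061, 0],
    [10, 0.046, 0.007, 0.061, 0],
    [10, 0.055, 0.008, 0.053, 0],
    [10, 0.055, 0.008, 0.053, 0],
    [10, 0.06, 0.009, 0.046, 0],
    [10, 0.06, 0.009, 0.043, 0],
    [10, 0, 0, 0, 0],
    [10, 0, 0, 0, 0]
  ]
}}

```text
clock: 38.88
position: [0.4491, 0.3993, 0.0811]
ee_rot: [3.133, 0.221, -0.0]
force: [-0.0, 0.3, -4.6]
width: 0.173
gripper_force: 12.0
```

```bash
python3 - <<'E'
from h import *
P,col,u,v=look((.446,.399),None,.05)
lid(P,(.446,.399),np.radians(8.4))
E
```

```text
t 38.88 tcp [0.4491 0.3993 0.0811] yaw 8.1 F [-0.   0.3 -4.6] w 0.173
((488, 404), (5, 44), 8.6, array([456., 399.,  66.]), 54, 2178, np.float64(0.0443))
0 [66. 67. 68.] 30
10 [ 63.  88. 102.] 573
20 [58. 60. 62.] 273
30 [53. 55. 58.] 278
40 [ 0. 41. 52.] 452
50 [-0.  1.  1.] 214
60 [-1.  0.  1.] 213
70 [-35.  -1.   1.] 131
80 [-801. -799. -796.] 12
```

>>> {"name": "apply_moves", "arguments": {
  "commands": [
    [10, -0.06, -0.009, -0.043, 0],
    [10, -0.06, -0.009, -0.046, 0],
    [10, -0.05, -0.007, -0.05, 0],
    [10, 0, 0, 0, 0],
    [10, 0, 0, 0, 0]
  ]
}}

```text
clock: 39.55
position: [0.4382, 0.3982, 0.0735]
ee_rot: [-3.134, -0.222, 0.0]
force: [-3.5, -2.0, 5.0]
width: 0.172
gripper_force: 12.0
```

```bash
python3 - <<'E'
from h import *
P,col,u,v=look((.446,.399),None,.05)
lid(P,(.446,.399),np.radians(8.4))
E
```

```text
t 39.55 tcp [0.4382 0.3982 0.0735] yaw 8.1 F [-3.5 -2.   5. ] w 0.172
((476, 402), (12, 45), 8.1, array([437., 397.,  65.]), 845, 789, np.float64(0.0446))
-10 [59. 60. 61.] 50
0 [57. 82. 94.] 561
10 [52. 54. 56.] 275
20 [48. 50. 52.] 269
30 [ 0. 44. 47.] 418
40 [-0.  1.  2.] 221
50 [-0.  0.  1.] 205
60 [-1.  0.  1.] 235
70 [-25.  -0.   1.] 117
80 [-801. -799. -797.] 12
```

>>> {"name": "apply_moves", "arguments": {
  "commands": [
    [45, 0, 0, 0, 0],
    [45, 0, 0, 0, 0],
    [45, 0, 0, 0, 0],
    [45, 0, 0, 0.4, 0],
    [60, 0, 0, 0.6, 0],
    [65, 0, 0, 0.6, 0],
    [65, -0.1, 0, 0.4, 0],
    [65, 0, 0, 0, 0]
  ]
}}

```text
clock: 40.6
position: [0.4334, 0.3991, 0.1949]
ee_rot: [-3.131, -0.221, -0.005]
force: [-0.8, 0.4, -0.7]
width: 0.653
gripper_force: 0.0
```

```bash
python3 - <<'E'
from h import *
P,col,u,v=look((.446,.399),None,.05)
lid(P,(.446,.399),np.radians(8.4))
d=P[:,:2]-np.array([.446,.399]); c,s=np.cos(np.radians(8.4)),np.sin(np.radians(8.4)); X=d@[c,s];Y=d@[-s,c]
m=(P[:,2]>.036)&(P[:,2]<.066)&(abs(X)<.06)&(abs(Y)<.04); print(X[m].min(),X[m].max(),Y[m].min(),Y[m].max())
print(cv2.minAreaRect((P[m,:2]*1000).astype(np.float32)))
k=P[(abs(X+.012)<.03)&(abs(Y)<.015)&(P[:,2]>.074)&(P[:,2]<.1)]; print(k.mean(0),k.max(0))
E
```

```text
t 40.6 tcp [0.4334 0.3991 0.1949] yaw 8.1 F [-0.8  0.4 -0.7] w 0.653
((472, 402), (17, 44), 14.4, array([417., 394.,  63.]), 359, 430, np.float64(0.0448))
-40 [62. 63. 64.] 22
-30 [60. 62. 63.] 98
-20 [58. 59. 61.] 109
-10 [55. 56. 58.] 108
0 [52. 53. 55.] 118
10 [49. 50. 52.] 110
20 [46. 48. 49.] 111
30 [ 0. 29. 46.] 135
40 [-0.  1.  1.] 93
50 [-1.  0.  2.] 105
60 [-0.  1.  2.] 96
70 [-797.   -0.    1.] 51
80 [-802. -800. -797.] 10
-0.03692133984138797 0.03326754693189084 -0.02323493119975998 0.021956373662167437
((444.12109375, 398.3121337890625), (70.43517303466797, 44.986785888671875), 9.119293212890625)
[0.43033552 0.39609206 0.08590054] [0.43622378 0.40425525 0.08928475]
```

>>> {"name": "apply_moves", "arguments": {
  "commands": [
    [65, 0.175, -0.015, -0.4, 0],
    [65, 0, 0, -0.6, 0],
    [65, 0, 0, -0.6, 0],
    [65, 0, 0, -0.6, 0],
    [65, 0, 0, -0.35, 0],
    [65, 0, 0, -0.21, 0],
    [65, 0, 0, 0, 0],
    [40, 0, 0, 0, 0],
    [40, 0, 0, 0, 0],
    [40, 0, 0, 0, 0],
    [40, 0, 0, 0, 0]
  ],
  "newtons": 50
}}

```text
clock: 42.02
position: [0.444, 0.398, 0.0283]
ee_rot: [-3.132, -0.221, -0.002]
force: [-1.0, 2.4, 6.0]
width: 0.5
gripper_force: 50.0
```

>>> {"name": "apply_moves", "arguments": {
  "commands": [
    [40, 0, 0, 0.3, 0],
    [40, 0, 0, 0.5, 0],
    [40, 0, 0, 0.6, 0],
    [40, 0, -0.1, 0.6, 0],
    [40, 0.03, -0.4, 0, -0.03],
    [40, 0.03, -0.6, 0, -0.03],
    [40, 0.03, -0.6, 0, -0.03],
    [40, 0.03, -0.6, 0, -0.03],
    [40, 0.03, -0.6, 0, -0.03],
    [40, 0.03, -0.6, 0, -0.03],
    [40, 0.03, -0.6, 0, -0.03],
    [40, 0.03, -0.6, 0, -0.03]
  ]
}}

```text
clock: 43.52
position: [0.456, 0.1118, 0.146]
ee_rot: [3.14, 0.029, -0.005]
force: [1.5, -0.0, -4.3]
width: 0.496
gripper_force: 50.0
```

>>> {"name": "apply_moves", "arguments": {
  "commands": [
    [40, 0.03, -0.5, 0, -0.018],
    [40, 0, -0.3, 0, 0],
    [40, 0, -0.2, 0, 0],
    [40, 0, 0, 0, 0],
    [40, 0, 0, -0.5, 0],
    [40, 0, 0, -0.6, 0],
    [40, 0, 0, -0.4, 0],
    [40, 0, 0, -0.2, 0],
    [40, 0, 0, 0, 0]
  ]
}}

```text
clock: 44.65
position: [0.4592, 0.0556, 0.045]
ee_rot: [-3.142, -0.02, 0.002]
force: [-0.9, 0.5, -3.0]
width: 0.494
gripper_force: 50.0
```

```bash
python3 - <<'E'
from h import *
P,col,u,v=look((.459,.056))
print(observe()['gripper_force'])
lid(P,(.459,.056),np.radians(.7))
E
```

```text
t 44.65 tcp [0.4592 0.0556 0.045 ] yaw 0.7 F [-0.9  0.5 -3. ] w 0.494
((480, 55), (23, 54), 0.2, array([467.,  55.,  69.]), 323, 8552, np.float64(0.0406))
49.994484186172485
-30 [78. 79. 80.] 223
-20 [76. 77. 78.] 313
-10 [-511.   91.   92.] 52
0 [69. 71. 72.] 393
10 [66. 68. 81.] 612
20 [63. 65. 67.] 458
30 [ 5. 51. 63.] 851
40 [4. 5. 6.] 298
50 [-10.   3.  17.] 353
60 [-799.  -18.   -1.] 82
70 [-802. -800. -798.] 15
80 [-801. -799. -796.] 15
```

>>> {"name": "apply_moves", "arguments": {
  "commands": [
    [40, 0, 0, -0.1, 0],
    [40, 0, 0, -0.1, 0],
    [40, 0, 0, 0, 0],
    [60, 0, 0, 0, 0],
    [60, 0, 0, 0, 0],
    [60, 0, 0, 0.3, 0],
    [60, 0, 0, 0.6, 0],
    [60, 0, 0, 0.6, 0],
    [60, -0.2, 0, 0.6, 0],
    [60, -0.2, 0, 0.5, 0],
    [60, 0, 0, 0, 0]
  ]
}}

```text
clock: 46.08
position: [0.4366, 0.0554, 0.1917]
ee_rot: [-3.141, -0.019, -0.008]
force: [0.7, 1.1, 0.2]
width: 0.598
gripper_force: 0.0
```

```bash
python3 - <<'E'
from h import *
P,col,u,v=look((.459,.056),'w8.png')
lid(P,(.459,.056),np.radians(.7))
k=P[(abs(P[:,0]-.445)<.03)&(abs(P[:,1]-.056)<.02)&(P[:,2]>.078)&(P[:,2]<.1)]; print(k.mean(0),k.min(0),k.max(0),len(k))
E
```

```text
t 46.08 tcp [0.4366 0.0554 0.1917] yaw 0.7 F [0.7 1.1 0.2] w 0.598
((493, 54), (4, 44), 0.9, array([439.,  54.,  64.]), 53, 949, np.float64(0.0459))
-30 [64. 66. 67.] 106
-20 [62. 63. 65.] 105
-10 [59. 61. 62.] 109
0 [56. 58. 59.] 118
10 [54. 55. 57.] 110
20 [51. 52. 54.] 110
30 [ 4. 49. 51.] 133
40 [4. 5. 6.] 102
50 [-1.  4. 17.] 115
60 [-801. -798.  -21.] 18
70 [-800. -798. -797.] 12
80 [-803. -801. -800.] 8
[0.44501293 0.05398673 0.08988562] [0.43741539 0.04633851 0.08167301] [0.45073922 0.06205986 0.0930367 ] 232
```

View pics/w8.png

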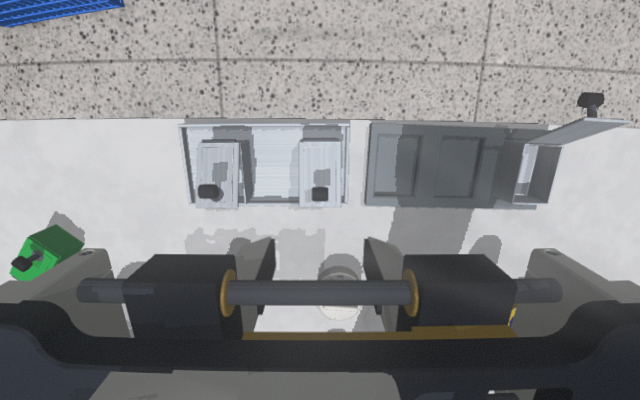

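>>> {"name": "apply_moves", "arguments": {
  "commands": [
    [50, 0.145, -0.02, -0.5, 0],
    [50, 0, 0, -0.6, 0],
    [50, 0, 0, -0.5, 0],
    [50, 0, 0, -0.43, 0],
    [50, 0, 0, 0, 0],
    [10, 0, 0, 0, 0],
    [10, 0, 0, 0, 0],
    [10, 0, 0, 0, 0],
    [10, 0, 0, 0, 0],
    [10, 0.045, 0, 0.055, 0],
    [10, 0.045, 0, 0.055, 0],
    [10, 0, 0, 0, 0]
  ],
  "newtons": 12
}}

```text
clock: 47.62
position: [0.4505, 0.054, 0.0746]
ee_rot: [-3.141, -0.018, -0.002]
force: [0.5, 1.6, 0.3]
width: 0.169
gripper_force: 12.0
```

>>> {"name": "apply_moves", "arguments": {
  "commands": [
    [10, 0, 0, 0, 0],
    [45, 0, 0, 0, 0],
    [45, 0, 0, 0, 0],
    [45, 0, 0, 0, 0],
    [45, 0, 0, 0.4, 0],
    [60, 0, 0, 0.6, 0],
    [60, -0.2, 0, 0.6, 0],
    [60, -0.3, 0, 0.6, 0],
    [60, -0.4, 0, 0.4, 0],
    [60, 0, 0, 0, 0]
  ]
}}

```text
clock: 48.88
position: [0.3955, 0.054, 0.2317]
ee_rot: [3.141, 0.019, 0.005]
force: [0.8, -0.9, -0.2]
width: 0.603
gripper_force: 0.0
```

```bash
python3 - <<'E'
from h import *
P,col,u,v=look((.459,.056))
lid(P,(.459,.056),np.radians(.7))
print(); lid(P,(.457,.165),np.radians(.7))
print(); lid(P,(.459,-.1925),np.radians(-.7))
P=None
im,dp,c=snap('scene')
cr=np.clip(im[60:310,150:620].astype(float)*1.7,0,255).astype(np.uint8); cr=cv2.resize(cr,None,fx=1.7,fy=1.7); cv2.imwrite('pics/sc2.png',cr[:,:,::-1])
E
```

```text
t 48.88 tcp [0.3955 0.054  0.2317] yaw 0.7 F [ 0.8 -0.9 -0.2] w 0.603
((458, 53), (74, 42), 0.6, array([446.,  53.,  68.]), 56, 1223, np.float64(0.0452))
-50 [ 1. 15. 17.] 70
-40 [35. 45. 46.] 9
-30 [72. 74. 75.] 66
-20 [69. 71. 72.] 83
-10 [65. 66. 68.] 91
0 [60. 62. 64.] 80
10 [56. 58. 60.] 81
20 [52. 54. 56.] 81
30 [48. 50. 52.] 74
40 [4. 5. 6.] 70
50 [ 1. 15. 17.] 81
60 [-1. -0.  0.] 9

-50 [ 0. 15. 17.] 48
-40 [ 6. 16. 45.] 41
-30 [73. 75. 76.] 55
-20 [69. 71. 73.] 82
-10 [65. 67. 69.] 80
0 [61. 63. 65.] 73
10 [56. 58. 61.] 76
20 [53. 54. 56.] 76
30 [ 6. 50. 52.] 73
40 [4. 5. 6.] 72
50 [ 0.  5. 17.] 87
60 [-1. -0.  1.] 15

-50 [ 0. 15. 16.] 53
-40 [ 7. 14. 16.] 65
-30 [10. 27. 44.] 275
-20 [10. 28. 43.] 294
-10 [10. 27. 42.] 314
0 [10. 27. 43.] 331
10 [10. 26. 42.] 330
20 [10. 27. 43.] 329
30 [10. 28. 44.] 352
40 [15. 53. 66.] 186
50 [ 1. 76. 89.] 226
60 [ 93. 103. 110.] 205
```

View pics/sc2.png

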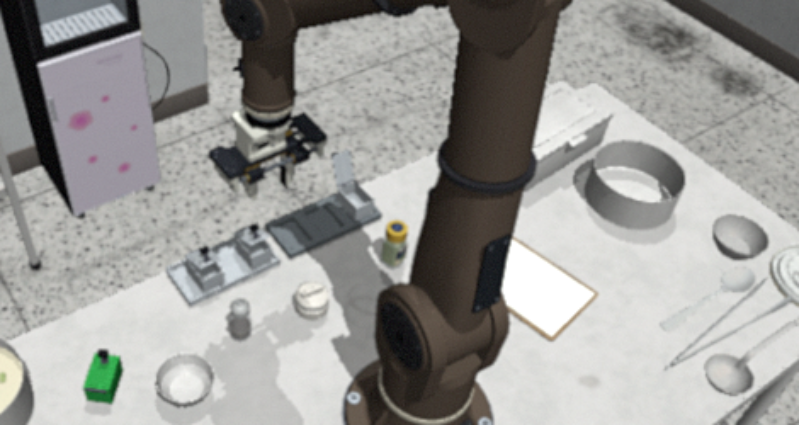

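```bash
python3 -c "
from cell import arm; print(arm.sign_off())"
```

```text
the job is handed in; nothing more can be done
None
```

The job is handed in: I found three tins. The one with a free hinge is seated flat in the rack with its lid swung right back, and the two stiff ones stand upright on the reject tray floor with lids ajar at about 0.38 rad. The free tin slipped and tilted in the grip on its first carry, so I set it level on the worktop and gripped it again before seating it.

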